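Put three things back on their own plates beside the microscope

ROBOT

A 7-joint arm with a two-finger parallel gripper is mounted at the origin on the work surface; the furniture and walls round the work are solid. World frame = base frame: x ahead of the robot, y to its left, z up, the work surface at z = 0. Lengths are in mm, angles in degrees, forces in N, time in s.
With the tool pointing down it reaches from about 400 to 850 mm from the base axis. Payload 4.4 kg.
Tool frame: the origin (TCP) lies at the very end of the fingers, on their centre line; the grasp point (between the pads) lies grasp_offset behind it (grasp_offset is the distance from the TCP to the grasp point, in mm); z points along the fingers, y is the line along which they close (so a half turn about z gives the same grasp; the last joint's range is limited). The gripper opens to 94 mm and grips with 3 to 60 N. Pads are 16 mm wide; open, the fingers measure 119 mm over their backs; the gripper's body (75 mm by 177 mm) begins 78 mm behind the grasp point.
Start: joints at [63.151, 36.005, 2.206, 86.941, -1.547, 57.084, -1.146], TCP at [254.826, -597.981, 205.478] pointing down, gripper open.
Joint ranges: [-175.42, 175.42], [-21.48, 121.26], [-71.46, 75.88], [10.55, 141.38], [-63.04, 243.04], [13.31, 113.54], [-168.57, 168.57]. Speed limits (degrees/s): [147.25, 147.25, 180, 180, 180, 180, 180].

INTERFACE

Orientations are given as [roll, pitch, yaw] about the fixed x, y, z axes, in that order (R = Rz(yaw) Ry(pitch) Rx(roll)).
In Python, from plant import state, snapshot, camera_info, close_job, cut_out, grasp_offset gives the robot as it stands. The module is installed in compiled form; this text tells all that it offers.
- The arm moves only by the tool play_rows, never from a script. Its argument "steps" is one flat list of numbers, 7 for each row, row after row: the shift along the tool's x, y, z in cm, then the turn, a rotation vector about the tool's x, y, z in degrees, then the finger opening in cm, from 0 to 9.4. A call has 1 to 20 rows; each row is the pose to reach, as a shift and turn from the pose commanded when the call began, along the tool's axes at that moment; what a row does not reach only later rows make up. A row lasts 1/12 s, in which the tool goes at most 41.7 mm and 7.16 degrees, less where a joint would pass 70% of its speed; a pose out of reach is approached as far as the arm can. A call with a gripper value outside its range is refused whole. The fingers move at their own pace and stop on an object; "squeeze" is the grip in N (left out, the last holds). Time passes only in rows, so rows that repeat a pose let the fingers close. It gives the time, the measured TCP pose, the force and the opening at its end, in the units of the state.
- state(): the state, without advancing time (a new reading comes with each control period).
- snapshot(name): name is "scene" or "top" or "wrist"; returns (picture, depth): 420x560x3 uint8, red, green, blue; 420x560 float32, mm along the optical axis (not along the pixel's ray), 0 where there is no reading.
- camera_info(name): a dict with "fx", "fy", "cx", "cy" (pixels), "position" and "rotation" of the camera in the world. Camera axes: x right, y up, looking along -z (the intrinsics and any distortion apply to the point x, -y, -z); pixel columns grow to the right and rows downward; lengths in mm; the calibration is good to about 2 mm. A picture is of the moment at which its call begins: read the wrist's pose just before it. camera_info takes no time and is no camera call; for the wrist camera it gives the pose at the moment of the call.
- close_job(): hands the job in, once; it reports no verdict.
Trained networks look in the newest picture that a camera, given by its name, has taken for a name from the list of things; names that differ only in an ending like _2 or _b are one class to them, and where a whole thing is asked for, a point or a joint stands for the part that bears it (a point fixed in the world has none). Each returns a list of dicts, best first, with "confidence" (0 to 1); they miss things now and then, are a little off and sometimes report something else, mostly with a low value. They report only what shows in the picture. A call takes as long as a camera call. They do not tell look-alikes from the thing itself.
- cut_out(camera, thing): "pixels" (420x560 bool, what is visible of it) and "at" ([row, column] in pixels, amid what is visible of it).
The state is a dict: "time_s": time; "qpos": joint angles; "dq": joint speeds; "joint_efforts": joint torques, N m; "eef_pos": TCP position; "tcp_rot": TCP orientation; "ft_force": force on the tool from outside, world axes, zero at the start; "moment": the same for the moment, N m; "opening": finger opening in mm.
Only numpy, scipy, OpenCV 4.12 (cv2) and the standard library are available. Lean on these libraries where they do the work, as an engineer would, in place of code of your own. Each camera call takes 0.05 s, during which the arm holds its last target. There are 200 camera calls.

TASK

The loupe, the tall vial and the rubber stopper stand on one another's plates. Put the loupe in the middle of the round plate, the tall vial in the middle of the square plate and the stopper in the middle of the triangular plate, each upright, parking one of them for a while on the empty oblong plate so that they can change places. Never lay the tall vial over or knock it down, and leave the slim vial amid the plates where it stands.

Things in the scene. Friction and masses are not known exactly. Their poses are not given: they have to be found in the camera images.
- loupe_mid (a point): Centre (half-way up) of the loupe: a black ring-shaped eye loupe lying flat, 37 mm in diameter and 18 mm high. z points up. Starts about in the middle of the square plate; belongs on the round plate.
- tall_vial_mid (a point): Centre (half-way up) of the tall vial: an upright glass specimen vial with a white screw cap, 28 mm in diameter and 84 mm high, clearly taller and thicker than the slim vial. z points up. Starts about in the middle of the triangular plate; belongs on the square plate.
- stopper_mid (a point): Centre (half-way up) of the red-brown rubber stopper: a plain, slightly tapered plug standing on end, 22 mm in diameter and 22 mm high. z points up. Starts about in the middle of the round plate; belongs on the triangular plate.
- round_plate: Round flat grey plate fixed to the bench, 58 mm in diameter and 6 mm thick, without a rim. Origin at the centre of its underside (the bench top); z up. The four plates change places from start to start; neighbours are about 95 mm apart, centre to centre.
- square_plate: Square flat grey plate fixed to the bench, 54 x 54 mm and 6 mm thick, without a rim. Origin at the centre of its underside; x and y along its sides, z up. To the right of the four plates stands a fixed microscope (530 mm high, within x 0.18 to 0.45 and y -0.29 to 0.07 m): go round or over it when coming from the right.
- triangle_plate: Flat grey plate in the shape of an equal-sided triangle, fixed to the bench, 6 mm thick, without a rim, corners 44 mm from its centre and edges 22 mm from it. Origin at the centre of its underside; z up. Beyond the four plates stands a fixed wooden cabinet (200 mm high, near corner at x 0.51, y 0.06 m), and to their left is a wall.
- oblong_plate: Oblong flat grey plate fixed to the bench, 44 mm (its x) by 70 mm (its y) and 6 mm thick, without a rim. Origin at the centre of its underside; z up. Empty at the start: the parking place, empty again at the end.
- slim_vial: Upright slim glass vial with a white screw cap, 19 mm in diameter and 58 mm high, loose on the bare bench amid the four plates; leave it where it stands, and turn the open fingers so that they pass beside it. Origin at the centre of its underside; z up.
Mind the look-alikes: they are no part of the job. What is shaped like the oblong_plate but blue is not meant.

How it is judged:
By the outcome, as a careful person would: the job done as asked, in the order asked, and still so for the second after the job is handed in, with the robot touching nothing.
It also fails if it takes over 104 s, if anything falls off the work surface, if the arm or the gripper's body presses on something with over 40 N, if the wrist force passes 120 N, or if a joint passes its speed limit or range.

## Working session

There is one attempt and no reset: what is moved stays moved. The work goes in short steps, Python scripts to look and compute and a tool call to move; the robot and the scene stay as the last step left them, time stands still between calls to the robot, and variables do not carry over. Pictures are saved under pics/ and viewed, on a budget of 14 in all, crops included, one or two more only if the job needs it, and the job is handed in when it is done.

Besides the shell and the picture viewer there is one more tool, called after ">>>" by a JSON object that holds its "op" and its "data". play_rows: Moves the arm, as the interface text tells. Its arguments: {"type":"object","properties":{"steps":{"type":"array","items":{"type":"number"}},"squeeze":{"type":"number"}},"required":["steps"]}

```bash
mkdir -p pics; ls; python3 - <<'E'
from plant import *
import cv2,numpy as np
print(state(), grasp_offset)
for n in("scene","top"):
    p,d=snapshot(n); cv2.imwrite(f"pics/{n}0.png",p[:,:,::-1]); np.save(f"{n}0.npy",d); print(n,camera_info(n))
E
```

```text
pics
{'time_s': 0.0, 'qpos': array([63.15353284, 36.05711388,  2.20376767, 86.99495479, -1.5457867 ,
       57.08245596, -1.14464063]), 'dq': array([-0.019708  , -0.07649547,  0.02781423,  0.09941332,  0.05659672,
       -0.0261789 ,  0.05050337]), 'joint_efforts': array([-5.95121837e-04, -5.49724889e+01,  1.14341598e+00, -1.86630535e+01,
       -5.22071449e-02,  2.36007082e-02,  1.56627743e-04]), 'eef_pos': array([ 254.52708919, -597.38658612,  204.58071889]), 'tcp_rot': array([-1.79895226e+02,  2.97284929e-03,  2.30773851e+01]), 'ft_force': array([-0.00273357,  1.21505337, -0.63952381]), 'moment': array([-0.03060496,  0.00430913, -0.01214341]), 'opening': 93.86328960322348} 18.8
scene {'fx': 456.3770210728645, 'fy': 456.3770210728645, 'cx': 279.9591968041123, 'cy': 207.79946297444644, 'position': array([-188.66166998,  410.81307863,  554.14321328]), 'rotation': array([  58.55072981,    0.19183487, -116.01247201])}
top {'fx': 496.9958320960475, 'fy': 496.9958320960475, 'cx': 274.5274033601416, 'cy': 207.65943397347814, 'position': array([422.55801845,  52.53337612, 985.75830774]), 'rotation': array([  5.82155186,  -0.35337083, -88.7059273 ])}
```

View pics/scene0.png

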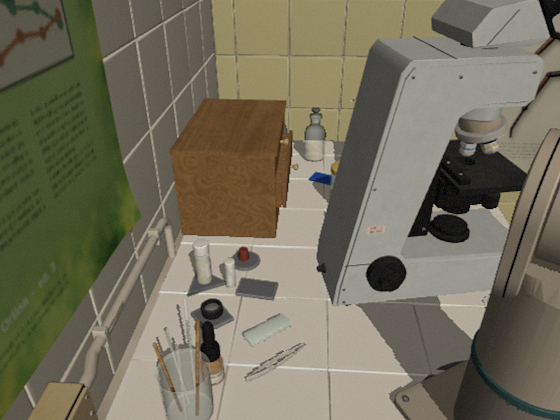

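View pics/top0.png

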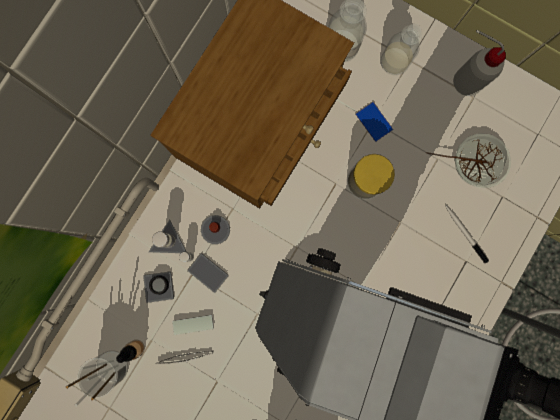

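The scene view shows grey plates at left-centre: triangle with the tall vial (203,265), round with the stopper (245,257), square with the loupe (212,312) and an empty grey oblong (257,289). The slim vial is at (230,272) among them. The top view shows square/loupe (158,284), triangle/tall vial (168,240), round/stopper (215,228), grey oblong (208,271) and slim vial (188,255). 

Candidates for oblong_plate: grey (208,271) and blue (374,120) in the top view. The grey one among the plates fits. Next I locate everything.

```bash
cat >h.py <<'E'
from plant import *
import numpy as np, cv2
from scipy.spatial.transform import Rotation as R
def rot(ci): return R.from_euler('xyz',ci['rotation'],degrees=True).as_matrix()
def ray(ci,uv,z):
    uv=np.atleast_2d(uv).astype(float)
    d=np.c_[(uv[:,0]-ci['cx'])/ci['fx'],-(uv[:,1]-ci['cy'])/ci['fy'],-np.ones(len(uv))]@rot(ci).T
    p=ci['position']; return p+d*((z-p[2])/d[:,2])[:,None]
def cloud(ci,d,m):
    r,c=np.nonzero(m&(d>0)); k=d[r,c]
    P=np.c_[(c-ci['cx'])/ci['fx']*k,-(r-ci['cy'])/ci['fy']*k,-k]
    return P@rot(ci).T+ci['position']
def proj(ci,P):
    q=(np.atleast_2d(P)-ci['position'])@rot(ci)
    return np.c_[ci['cx']+ci['fx']*q[:,0]/-q[:,2],ci['cy']-ci['fy']*q[:,1]/-q[:,2]]
E
python3 - <<'E'
from h import *
p,d=snapshot("top");ci=camera_info("top")
for n in["loupe_mid","tall_vial_mid","stopper_mid","round_plate","square_plate","triangle_plate","oblong_plate","slim_vial"]:
    for o in cut_out("top",n)[:2]:
        m=o['pixels'];c=cloud(ci,d,m)
        if len(c)==0: continue
        z=np.percentile(c[:,2],95); t=c[abs(c[:,2]-z)<5]
        u=ray(ci,np.argwhere(m)[:,::-1],6)
        (cc,wh,a)=cv2.minAreaRect(u[:,:2].astype(np.float32)) 
        print(n,round(o['confidence'],2),np.round(o['at']),m.sum(),'z',np.percentile(c[:,2],[5,50,95]).round(),'top',t.mean(0).round(1),'rect',np.round(cc,1),np.round(wh,1),round(a,1))
x0,y0,x1,y1=120,195,260,320
cv2.imwrite("pics/crop1.png",cv2.resize(p[y0:y1,x0:x1,::-1],None,fx=5,fy=5,interpolation=cv2.INTER_CUBIC)[:600,:700])
E
```

```text
loupe_mid 0.84 [283. 157.] 310 z [11. 17. 25.] top [367.5 268.7  23.1] rect [367.9 271.4] [34.9 37. ] 2.5
loupe_mid 0.64 [225. 217.] 80 z [13. 27. 30.] top [481.2 165.5  27.5] rect [481.5 166.2] [18.2 18. ] 46.6
tall_vial_mid 0.64 [239. 164.] 303 z [23. 88. 92.] top [453.1 254.7  89.8] rect [454.6 265.5] [29.5 45.4] 1.3
stopper_mid 0.63 [231. 217.] 601 z [ 2.  6. 10.] top [477.  165.3   6.9] rect [478.6 165.2] [57.3 55.2] 1.8
stopper_mid 0.43 [226. 216.] 88 z [12. 27. 30.] top [481.6 165.8  27.5] rect [481.9 166.5] [19.5 19.3] 28.3
round_plate 0.79 [233. 216.] 545 z [3. 6. 9.] top [476.3 164.2   6.6] rect [477.7 164.2] [55.3 53.4] 1.3
square_plate 0.86 [291. 157.] 554 z [ 0.  6. 13.] top [364.2 271.3   9.1] rect [363.6 272.4] [56.  56.2] 9.2
triangle_plate 0.74 [247. 171.] 408 z [2. 6. 9.] top [451.5 252.8   6.6] rect [450.4 249.6] [59.  72.4] 61.8
triangle_plate 0.19 [225. 217.] 92 z [12. 26. 30.] top [481.7 166.   27.5] rect [481.5 167.2] [19.8 19.7] 1.9
oblong_plate 0.78 [274. 207.] 808 z [3. 6. 9.] top [392.2 176.8   6.6] rect [392.1 176.5] [70.6 44.1] 52.6
oblong_plate 0.67 [123. 370.] 721 z [ 3.  7. 10.] top [ 702.6 -147.3    7.2] rect [ 703.2 -146.4] [69.2 46.3] 33.5
slim_vial 0.68 [257. 184.] 112 z [20. 57. 60.] top [422.1 214.8  58.1] rect [422.3 221. ] [17.6 25.5] 1.3
```

View pics/crop1.png

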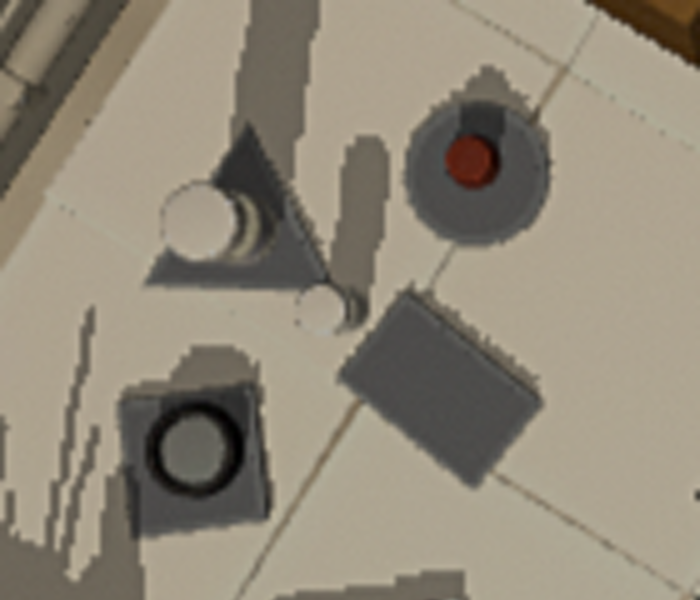

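The crop confirms it: the grey oblong at crop (440,388) is empty, the loupe is on the square (195,450), the vial on the triangle (200,222) and the stopper on the round plate (472,160). The slim vial is at (320,308). The blue oblong is far away and not meant. I'll climb first, so I can go over the microscope.

>>> {"op": "play_rows", "data": {"steps": [0, 0, -3, 0, 0, 0, 6, 0, 0, -7, 0, 0, 0, 6, 0, 0, -11, 0, 0, 0, 6, 0, 0, -15, 0, 0, 0, 6, 0, 0, -19, 0, 0, 0, 6, 0, 0, -23, 0, 0, 0, 6, 0, 0, -27, 0, 0, 0, 6, 0, 0, -31, 0, 0, 0, 6, 0, 0, -35, 0, 0, 0, 6, 0, 0, -39, 0, 0, 0, 6, 0, 0, -42, 0, 0, 0, 6, 0, 0, -42, 0, 0, 0, 6, 0, 0, -42, 0, 0, 0, 6], "squeeze": 15}}

```text
time_s: 1.63
eef_pos: [250.2, -587.2, 606.0]
tcp_rot: [178.5, -0.0, 23.1]
ft_force: [-0.4, 1.0, 0.3]
opening: 60.0
```

```bash
python3 - <<'E'
from h import *
s=state();print(s['qpos'].round(1),s['eef_pos'].round(1),s['tcp_rot'].round(2))
# fit planar model
from scipy.optimize import least_squares
qs=np.radians([[36.06,86.99],[s['qpos'][1],s['qpos'][3]]])
P=[[np.hypot(254.5,597.4),204.6],[np.hypot(*s['eef_pos'][:2]),s['eef_pos'][2]]]
f=lambda v:[g for (a,b),(r,z) in zip(qs,P) for g in(v[0]*np.sin(a)+v[1]*np.sin(a+b)-r, v[2]+v[0]*np.cos(a)+v[1]*np.cos(a+b)-z)]
print(least_squares(f,[450,450,50]).x,least_squares(f,[450,450,50]).cost)
x=np.array([np.cos(np.radians(23.08)),np.sin(np.radians(23.08))]);y=np.array([x[1],-x[0]])
for t in[(420,-420),(440,0),(420,200),(440,205)]:
    d=np.array(t)-s['eef_pos'][:2];print(t,(d@x/10).round(1),(d@y/10).round(1))
E
```

```text
[ 6.140e+01  3.040e+01  8.700e+00  3.480e+01 -4.800e+00  1.135e+02
 -1.000e-01] [ 250.2 -587.2  606. ] [178.45  -0.    23.07]
[559.71075528 386.31908701 -38.1729568 ] 19.60334624166037
(420, -420) 22.2 -8.7
(440, 0) 40.5 -46.6
(420, 200) 46.5 -65.8
(440, 205) 48.5 -65.4
```

>>> {"op": "play_rows", "data": {"steps": [0, -3, 0, 0, 0, 0, 6, 0, -7, 0, 0, 0, 0, 6, 0, -11, 0, 0, 0, 0, 6, 0, -15, 0, 0, 0, 0, 6, 0, -19, 0, 0, 0, 0, 6, 4, -20.5, 0, 0, 0, -2, 6, 8, -21.9, 0, 0, 0, -4, 6, 12, -23.2, 0, 0, 0, -6, 6, 16, -24.5, 0, 0, 0, -8, 6, 20, -25.8, 0, 0, 0, -10, 6, 24, -27.2, 0, 0, 0, -12, 6, 27, -30.1, 0, 0, 0, -14, 6, 29.3, -33, 0, 0, 0, -16, 6, 31.6, -36, 0, 0, 0, -18, 6, 33.9, -39, 0, 0, 0, -20, 6, 36.2, -42, 0, 0, 0, -22, 6, 38.5, -44.5, 0, 0, 0, -24, 6, 40.5, -46.6, 0, 0, 0, -26, 6]}}

```text
time_s: 3.13
eef_pos: [439.4, 2.4, 591.0]
tcp_rot: [178.9, 0.9, 49.3]
ft_force: [0.2, 0.1, 0.4]
opening: 59.9
```

```bash
python3 - <<'E'
from h import *
s=state();print(s['qpos'].round(1),s['eef_pos'].round(1),s['tcp_rot'].round(2))
E
```

```text
[ 13.8   7.1 -23.   71.9   4.3 101.4 -48.9] [439.4   2.4 591. ] [178.86   0.86  49.34]
```

>>> {"op": "play_rows", "data": {"steps": [2.7, -3.2, 0, 0, 0, -2, 6, 5.4, -6.5, 0, 0, 0, -4, 6, 8.1, -9.9, 0, 0, 0, -6, 6, 10.8, -13.4, 0, 0, 0, -8, 6, 13.5, -16.9, 0, 0, 0, -10.7, 6, 13.5, -16.9, 4, 0, 0, -10.7, 6, 13.5, -16.9, 8, 0, 0, -10.7, 6, 13.5, -16.9, 12, 0, 0, -10.7, 6, 13.5, -16.9, 16, 0, 0, -10.7, 6, 13.5, -16.9, 20, 0, 0, -10.7, 6, 13.5, -16.9, 24, 0, 0, -10.7, 6, 13.5, -16.9, 26, 0, 0, -10.7, 6, 13.5, -16.9, 26, 0, 0, -10.7, 6]}}

```text
time_s: 4.22
eef_pos: [399.3, 202.8, 321.7]
tcp_rot: [179.2, 1.6, 59.8]
ft_force: [-0.0, 0.0, -0.1]
opening: 59.8
```

```bash
cat >>h.py <<'E'
def goto(x,y,z,yaw):
    """print tool-frame shift [cm] and rotvec [deg] from the measured pose to a tool-down world pose"""
    s=state(); R0=R.from_euler('xyz',s['tcp_rot'],degrees=True)
    d=R0.inv().apply(np.array([x,y,z])-s['eef_pos'])/10
    r=(R0.inv()*R.from_euler('xyz',[180,0,yaw],degrees=True)).as_rotvec(degrees=True)
    print('goto',(x,y,z,yaw),d.round(2),r.round(1))
E
python3 - <<'E'
from h import *
s=state();print(s['qpos'].round(1),s['eef_pos'].round(1),s['tcp_rot'].round(2))
ci=camera_info("wrist");p,d=snapshot("wrist");print(ci)
cv2.imwrite("pics/w1.png",p[:,:,::-1])
E
```

```text
[ -5.   14.4 -33.7 106.1  10.3  63.5 -72.9] [399.3 202.8 321.7] [179.21   1.59  59.85]
{'fx': 307.64241442989515, 'fy': 307.64241442989515, 'cx': 278.1288977471514, 'cy': 207.01368961112388, 'position': array([434.91888613, 267.9802298 , 498.96159582]), 'rotation': array([-15.40662549,  -0.73832801, -30.1370057 ])}
```

View pics/w1.png

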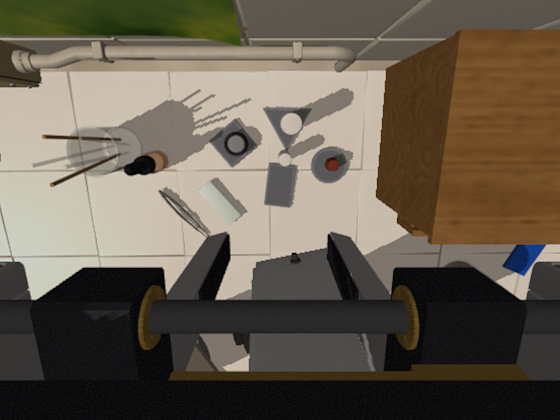

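The wrist view shows square/loupe (235,144), triangle/tall vial (290,122), round/stopper (331,164), oblong (280,185), slim vial (285,158), and the pipe along the top at row 50. I'll measure with the networks from here and check the pipe's distance.

```bash
python3 - <<'E'
from h import *
for cam in("wrist","scene"):
  ci=camera_info(cam);p,d=snapshot(cam)
  for n in["loupe_mid","tall_vial_mid","stopper_mid","round_plate","square_plate","triangle_plate","oblong_plate","slim_vial"]:
    for o in cut_out(cam,n)[:1]:
        m=o['pixels'];c=cloud(ci,d,m)
        if len(c)==0: continue
        z=np.percentile(c[:,2],95); t=c[abs(c[:,2]-z)<5]
        cc,wh,a=cv2.minAreaRect(ray(ci,np.argwhere(m)[:,::-1],6)[:,:2].astype(np.float32)) 
        ct,wt,_=cv2.minAreaRect(t[:,:2].astype(np.float32)) 
        print(cam,n,round(o['confidence'],2),m.sum(),'top',t.mean(0).round(1),'toprect',np.round(ct,1),np.round(wt,1),'rect',np.round(cc,1),np.round(wh,1),round(a,1))
ci=camera_info("wrist");p,d=snapshot("wrist")
c=cloud(ci,d,np.arange(420)[:,None]<np.full(560,225)[None])
u=np.array([np.cos(np.radians(60)),np.sin(np.radians(60))]); v=np.array([-u[1],u[0]])
o=np.array([364,272]); q=c[:,:2]-o
for a in(-80,0,80):
  s=abs(q@v-a)<45
  for z0 in range(30,330,50):
    k=s&(c[:,2]>z0)&(c[:,2]<z0+50)&(q@u>25); print(a,z0,k.sum(),(q@u)[k].min().round() if k.any() else None)
E
```

```text
wrist loupe_mid 0.73 471 top [368.  269.4  23.4] toprect [367.3 269.6] [34.2 33.8] rect [367.3 268.6] [35.8 38.2] 59.8
wrist tall_vial_mid 0.89 379 top [452.9 254.9  90. ] toprect [453.1 255. ] [26.4 26.2] rect [455.9 252.6] [31.7 32.9] 59.9
wrist stopper_mid 0.51 153 top [481.  166.9  27.9] toprect [481.  166.8] [17.  17.1] rect [481.8 164.7] [19.1 23.5] 16.3
wrist round_plate 0.68 762 top [476.  165.9   6.3] toprect [476.8 164.8] [55.7 53.9] rect [477.  164.9] [55.5 53.7] 61.5
wrist square_plate 0.77 739 top [361.1 274.1   6.5] toprect [362.7 272.1] [53.6 54. ] rect [362.8 272.5] [54.7 54.9] 9.6
wrist triangle_plate 0.72 665 top [448.8 259.1   6.3] toprect [446.2 248.7] [62.  71.1] rect [446.2 248.7] [62.  71.2] 58.2
wrist oblong_plate 0.84 1093 top [392.2 177.5   6.5] toprect [391.9 176.8] [69.9 43.6] rect [392.2 177.1] [70.1 43.6] 53.0
wrist slim_vial 0.66 184 top [422.4 215.4  58.2] toprect [422.6 215.4] [17.4 17.4] rect [421.5 211.6] [24. 21.] 59.8
scene loupe_mid 0.86 389 top [363.3 270.5  22.5] toprect [365.6 269.3] [33.6 33.2] rect [375.9 266.3] [35.3 51. ] 72.4
scene tall_v
[... 434 characters left out ...]
40.3] rect [356.5 275.2] [69.1 41.5] 60.6
scene triangle_plate 0.64 370 top [440.  259.1   6.1] toprect [437.7 255. ] [61.  54.8] rect [436.6 255.3] [61.3 57.2] 59.8
scene oblong_plate 0.91 683 top [389.4 178.3   6.3] toprect [390.9 177.2] [69.1 45.6] rect [389.5 178.3] [68.8 48.1] 52.4
scene slim_vial 0.82 332 top [419.9 216.1  57.7] toprect [420.6 215.6] [15.8 17.9] rect [451.5 204.8] [21.8 88.6] 70.0
-80 30 9 27.0
-80 80 2110 26.0
-80 130 1165 122.0
-80 180 1965 113.0
-80 230 1432 122.0
-80 280 0 None
0 30 12 124.0
0 80 1467 104.0
0 130 384 102.0
0 180 2489 103.0
0 230 2688 113.0
0 280 0 None
80 30 6 123.0
80 80 1702 104.0
80 130 116 110.0
80 180 2404 110.0
80 230 2687 115.0
80 280 0 None
```

```bash
python3 - <<'E'
from h import *
s=state();print(s['eef_pos'],s['tcp_rot'],s['time_s'])
goto(367.3,269.4,100,60)
goto(367.3,269.4,12,60)
E
```

```text
[403.82653575 206.07674179 327.58777405] [178.79305835   0.90223003  59.76973393] 5.2167
goto (367.3, 269.4, 100, 60) [ 3.99 -6.82 22.56] [ 1.2  0.9 -0.2]
goto (367.3, 269.4, 12, 60) [ 4.13 -7.01 31.36] [ 1.2  0.9 -0.2]
```

>>> {"op": "play_rows", "data": {"steps": [0.6, -1, 3, 0.2, 0.1, 0, 6, 1.2, -2, 6.5, 0.4, 0.3, 0, 6, 1.9, -3.2, 10, 0.6, 0.5, 0, 6, 2.5, -4.3, 13.5, 0.8, 0.6, 0, 6, 3.1, -5.4, 17, 1, 0.8, 0, 6, 3.7, -6.3, 20.5, 1.2, 0.9, -0.2, 6, 4, -6.8, 22.5, 1.2, 0.9, -0.2, 6, 4, -6.8, 22.5, 1.2, 0.9, -0.2, 6, 4, -6.8, 22.5, 1.2, 0.9, -0.2, 6, 4, -6.8, 22.5, 1.2, 0.9, -0.2, 6]}}

```text
time_s: 6.05
eef_pos: [368.4, 269.8, 101.6]
tcp_rot: [179.9, -0.1, 60.0]
ft_force: [0.6, 0.4, 0.3]
opening: 60.4
```

```bash
python3 - <<'E'
from h import *
s=state();print(s['qpos'].round(1),s['eef_pos'],s['tcp_rot'],s['time_s'])
ci=camera_info("wrist");p,d=snapshot("wrist")
cv2.imwrite("pics/w2.png",p[:,:,::-1])
for n in["loupe_mid","square_plate"]:
    for o in cut_out("wrist",n)[:1]:
        m=o['pixels'];c=cloud(ci,d,m);z=np.percentile(c[:,2],95); t=c[abs(c[:,2]-z)<5]
        ct,wt,_=cv2.minAreaRect(t[:,:2].astype(np.float32)); print(n,o['confidence'],z,np.round(ct,1),np.round(wt,1))
goto(367.3,269.4,9,60)
E
```

```text
[-22.   32.2 -25.3 122.3  26.6  30.7 -97.2] [368.43040709 269.77568343 101.64613616] [ 1.79944520e+02 -8.28235107e-02  5.99598300e+01] 6.05
loupe_mid 0.83 24.247707661012736 [367.3 269.9] [34.8 34.2]
square_plate 0.67 7.4281983765503465 [362.8 272.4] [54.  53.9]
goto (367.3, 269.4, 9, 60) [-0.12 -0.14  9.31] [ 0.1 -0.2 -0.1]
```

View pics/w2.png

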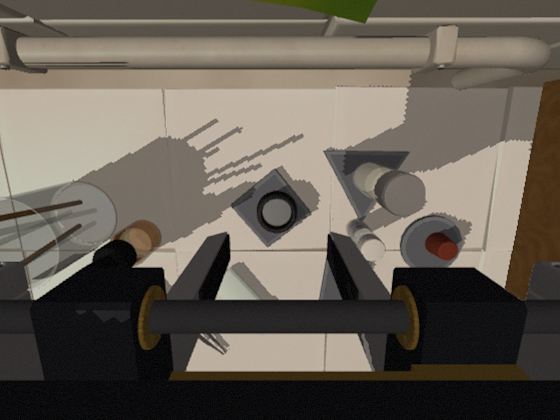

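The wrist view from 100 mm shows the loupe (276,210) between the finger lines, with the slim vial (368,240) clear of the right finger. I'll descend and close.

>>> {"op": "play_rows", "data": {"steps": [0, 0, 2, 0, 0, 0, 6, -0.1, -0.1, 4.5, 0, 0, 0, 6, -0.1, -0.1, 7, 0, 0, 0, 6, -0.1, -0.1, 8.7, 0, 0, 0, 6, -0.1, -0.1, 9.3, 0, 0, 0, 6, -0.1, -0.1, 9.3, 0, 0, 0, 6, -0.1, -0.1, 9.3, 0, 0, 0, 6, -0.1, -0.1, 9.3, 0, 0, 0, 4.5, -0.1, -0.1, 9.3, 0, 0, 0, 3, -0.1, -0.1, 9.3, 0, 0, 0, 3, -0.1, -0.1, 9.3, 0, 0, 0, 3, -0.1, -0.1, 9.3, 0, 0, 0, 3, -0.1, -0.1, 9.3, 0, 0, 0, 3, -0.1, -0.1, 9.3, 0, 0, 0, 3], "squeeze": 15}}

```text
time_s: 7.37
eef_pos: [366.6, 269.2, 8.1]
tcp_rot: [180.0, -0.0, 60.0]
ft_force: [0.6, -0.2, 6.3]
opening: 34.7
```

```bash
python3 - <<'E'
from h import *
s=state();print(s['qpos'].round(1),s['eef_pos'],s['tcp_rot'],s['time_s'],s['opening'])
goto(392,177,80,60)
E
```

```text
[ -30.    41.8  -14.4  125.7   35.9   16.4 -105.7] [366.55828322 269.15661852   8.1224314 ] [ 1.79957410e+02 -4.13548846e-02  5.99733721e+01] 7.3667 34.739379294444035
goto (392, 177, 80, 60) [-6.7   6.82 -7.19] [ 0. -0. -0.]
```

>>> {"op": "play_rows", "data": {"steps": [0, 0, -0.7, 0, 0, 0, 3, 0, 0, -2, 0, 0, 0, 3, 0, 0, -3.6, 0, 0, 0, 3, 0, 0, -5.2, 0, 0, 0, 3, 0, 0, -6.6, 0, 0, 0, 3, 0, 0, -7.2, 0, 0, 0, 3, 0, 0, -7.2, 0, 0, 0, 3]}}

```text
time_s: 7.95
eef_pos: [366.9, 269.5, 80.9]
tcp_rot: [179.9, -0.1, 60.0]
ft_force: [0.2, -0.8, -0.8]
opening: 34.3
```

```bash
python3 - <<'E'
from h import *
s=state();print(s['qpos'].round(1),s['eef_pos'],s['tcp_rot'],s['time_s'],s['opening'],s['ft_force'])
ci=camera_info("wrist");p,d=snapshot("wrist")
cv2.imwrite("pics/w3.png",p[:,:,::-1])
for n in["square_plate"]:
    for o in cut_out("wrist",n)[:1]:
        m=o['pixels'];c=cloud(ci,d,m);z=np.percentile(c[:,2],95); t=c[abs(c[:,2]-z)<5]
        ct,wt,_=cv2.minAreaRect(t[:,:2].astype(np.float32)); print(n,o['confidence'],z,np.round(ct,1),np.round(wt,1))
goto(392,177,80,60)
E
```

```text
[ -23.2   34.2  -23.9  123.5   29.5   27.6 -100. ] [366.90037934 269.46522998  80.88081825] [ 1.79939783e+02 -1.35311687e-01  5.99556229e+01] 7.95 34.295616371679834 [ 0.24555166 -0.80390728 -0.79560816]
square_plate 0.84 7.4724836532361225 [362.7 272.5] [54.2 53.8]
goto (392, 177, 80, 60) [-6.65  6.83 -0.05] [ 0.  0. -0.]
```

View pics/w3.png

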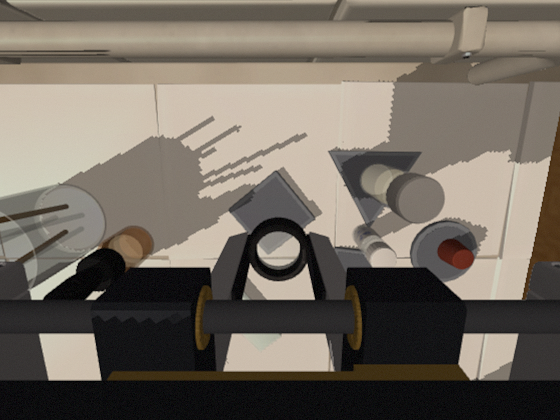

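The loupe is held at (278,250) and the square plate is empty. Next I carry it over the oblong plate and set it down.

>>> {"op": "play_rows", "data": {"steps": [-1, 1, 0, 0, 0, 0, 3, -2.2, 2.3, 0, 0, 0, 0, 3, -3.5, 3.6, 0, 0, 0, 0, 3, -4.8, 4.9, 0, 0, 0, 0, 3, -6, 6.1, 0, 0, 0, 0, 3, -6.6, 6.8, 0, 0, 0, 0, 3, -6.6, 6.8, 0, 0, 0, 0, 3, -6.6, 6.8, 2, 0, 0, 0, 3, -6.6, 6.8, 4, 0, 0, 0, 3, -6.6, 6.8, 5.5, 0, 0, 0, 3, -6.6, 6.8, 6, 0, 0, 0, 3, -6.6, 6.8, 6, 0, 0, 0, 3]}}

```text
time_s: 9.05
eef_pos: [390.9, 178.6, 18.5]
tcp_rot: [-179.9, 0.1, 60.1]
ft_force: [0.2, 0.8, 0.4]
opening: 34.5
```

```bash
python3 - <<'E'
from h import *
s=state();print(s['qpos'].round(1),s['eef_pos'],s['tcp_rot'],s['time_s'],s['opening'],s['ft_force'])
goto(392,177,8.5,60)
E
```

```text
[-17.6  39.9 -15.5 129.   39.3  15.7 -97.8] [390.94672467 178.62855549  18.49459127] [-1.79915369e+02  1.03489000e-01  6.00949586e+01] 9.05 34.52108801684071 [0.24291912 0.78113578 0.441805  ]
goto (392, 177, 8.5, 60) [-0.09  0.17  1.  ] [-0.1  0.1  0.1]
```

>>> {"op": "play_rows", "data": {"steps": [0, 0, 0.5, 0, 0, 0, 3, 0, 0, 1, 0, 0, 0, 3, 0, 0, 1, 0, 0, 0, 3, 0, 0, 1, 0, 0, 0, 3]}}

```text
time_s: 9.38
eef_pos: [392.3, 178.2, 10.0]
tcp_rot: [180.0, -0.0, 60.0]
ft_force: [-0.1, 0.3, 0.4]
opening: 34.0
```

>>> {"op": "play_rows", "data": {"steps": [0, 0, 0, 0, 0, 0, 5.5, 0, 0, 0, 0, 0, 0, 5.5, 0, 0, 0, 0, 0, 0, 5.5, 0, 0, 0, 0, 0, 0, 5.5, 0, 0, -1, 0, 0, 0, 5.5, 0, 0, -4, 0, 0, 0, 5.5, 0, 0, -8, 0, 0, 0, 5.5, 0, 0, -12, 0, 0, 0, 5.5, 0, 0, -14, 0, 0, 0, 5.5, 0, 0, -14, 0, 0, 0, 5.5, 0, 0, -14, 0, 0, 0, 5.5]}}

```text
time_s: 10.3
eef_pos: [392.9, 177.7, 150.5]
tcp_rot: [179.9, -0.1, 59.9]
ft_force: [-1.0, -0.6, -0.1]
opening: 54.8
```

```bash
python3 - <<'E'
from h import *
s=state();print(s['qpos'].round(1),s['eef_pos'],s['tcp_rot'],s['time_s'],s['opening'],s['ft_force'])
for cam in("wrist","top"):
  ci=camera_info(cam);p,d=snapshot(cam)
  for n in["loupe_mid","oblong_plate","tall_vial_mid","slim_vial"]:
    for o in cut_out(cam,n)[:1]:
        m=o['pixels'];c=cloud(ci,d,m);z=np.percentile(c[:,2],95); t=c[abs(c[:,2]-z)<5]
        ct,wt,_=cv2.minAreaRect(t[:,:2].astype(np.float32)); print(cam,n,o['confidence'],z,np.round(ct,1),np.round(wt,1))
goto(453,254.8,150,60)
goto(453,254.8,35,60)
E
```

```text
[ -2.3  26.9 -35.6 123.2  26.   37.1 -86.3] [392.86635837 177.66331682 150.52357062] [ 1.79869531e+02 -1.05350646e-01  5.99152674e+01] 10.3 54.77029468455443 [-0.96335594 -0.58753855 -0.08933322]
wrist loupe_mid 0.69 24.250267549902077 [393.6 179. ] [34.3 33.9]
wrist oblong_plate 0.82 7.687283012834004 [392.1 177. ] [70.  43.9]
wrist tall_vial_mid 0.77 91.08208463627933 [452.9 255.1] [27.8 27. ]
wrist slim_vial 0.61 59.36584716547298 [422.6 215.9] [18.1 17.6]
top loupe_mid 0.44 25.83956213367516 [384.5 166.8] [ 5.1 15.1]
top oblong_plate 0.82 9.49658130174389 [ 702.9 -147.9] [69.8 44.5]
top tall_vial_mid 0.59 91.91845346011678 [456.5 252.6] [27.4 19.3]
goto (453, 254.8, 150, 60) [ 9.72  1.46 -0.09] [-0.  0.  0.]
goto (453, 254.8, 35, 60) [ 9.73  1.47 11.41] [-0.  0.  0.]
```

The loupe is parked on the oblong (393.6,179.0, top at 24 mm). Now the tall vial.

>>> {"op": "play_rows", "data": {"steps": [2, 0.3, 0, 0, 0, 0, 5, 5, 0.7, 0, 0, 0, 0, 5, 8, 1.2, 0, 0, 0, 0, 5, 9.7, 1.5, 0, 0, 0, 0, 5, 9.7, 1.5, 0, 0, 0, 0, 5, 9.7, 1.5, 0, 0, 0, 0, 5]}}

```text
time_s: 11.3
eef_pos: [453.1, 254.5, 149.1]
tcp_rot: [-180.0, 0.1, 60.0]
ft_force: [-0.5, -0.8, -0.1]
opening: 49.9
```

```bash
python3 - <<'E'
from h import *
s=state();print(s['qpos'].round(1),s['eef_pos'],s['tcp_rot'],s['time_s'],s['opening'],s['ft_force'])
cam="wrist"
ci=camera_info(cam);p,d=snapshot(cam)
cv2.imwrite("pics/w4.png",p[:,:,::-1])
for n in["tall_vial_mid","slim_vial","triangle_plate"]:
    for o in cut_out(cam,n)[:1]:
        m=o['pixels'];c=cloud(ci,d,m);z=np.percentile(c[:,2],95); t=c[abs(c[:,2]-z)<5]
        ct,wt,_=cv2.minAreaRect(t[:,:2].astype(np.float32)); print(cam,n,o['confidence'],z,np.round(ct,1),np.round(wt,1))
goto(453,254.8,35,60)
E
```

```text
[ -9.3  33.3 -34.5 110.4  26.4  44.4 -88.7] [453.05267147 254.52058286 149.08554364] [-1.79960851e+02  5.64665704e-02  6.00248651e+01] 11.3 49.8967174608628 [-0.50198467 -0.83149889 -0.09537785]
wrist tall_vial_mid 0.68 90.88221596820438 [453.5 255.7] [26.8 26.7]
wrist slim_vial 0.61 59.049126194293635 [422.8 216.4] [17.9 17.8]
wrist triangle_plate 0.56 7.597298244736632 [453.7 261.1] [34.7 70.8]
goto (453, 254.8, 35, 60) [ 0.2  -0.08 11.45] [ 0.   0.1 -0.1]
```

View pics/w4.png

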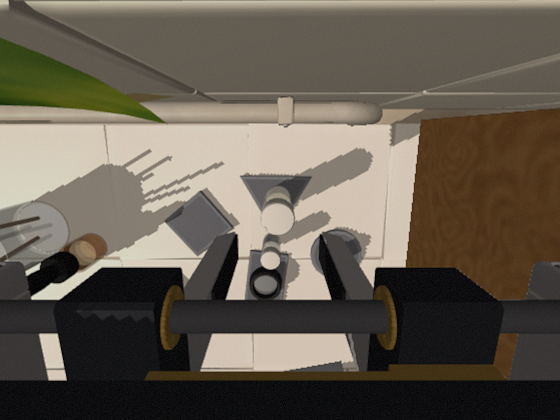

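The view shows the tall vial cap (278,213) centred between the fingers (217,250)/(340,250). The slim vial (270,255) is between the fingers' lines too, but about 47 mm nearer the robot. I'll descend and grip.

>>> {"op": "play_rows", "data": {"steps": [0.1, 0, 2, 0, 0, 0, 5, 0.2, 0, 4.5, 0, 0, 0, 5, 0.2, 0, 7, 0, 0, 0, 5, 0.2, 0, 9.5, 0, 0, 0, 5, 0.2, 0, 11, 0, 0, 0, 5, 0.2, 0, 11.4, 0, 0, 0, 5, 0.2, 0, 11.4, 0, 0, 0, 5, 0.2, 0, 11.4, 0, 0, 0, 4, 0.2, 0, 11.4, 0, 0, 0, 3, 0.2, 0, 11.4, 0, 0, 0, 2.2, 0.2, 0, 11.4, 0, 0, 0, 2.2, 0.2, 0, 11.4, 0, 0, 0, 2.2, 0.2, 0, 11.4, 0, 0, 0, 2.2, 0.2, 0, 11.4, 0, 0, 0, 2.2], "squeeze": 15}}

```text
time_s: 12.67
eef_pos: [455.2, 256.4, 36.6]
tcp_rot: [179.9, -0.1, 60.0]
ft_force: [-1.6, -0.1, 6.0]
opening: 27.5
```

```bash
python3 - <<'E'
from h import *
s=state();print(s['qpos'].round(1),s['eef_pos'],s['tcp_rot'],s['time_s'],s['opening'],s['ft_force'])
E
```

```text
[-15.5  42.8 -25.9 114.6  35.9  30.5 -97.1] [455.19038159 256.40478806  36.61997777] [ 1.79929327e+02 -7.41463541e-02  5.99746783e+01] 12.6667 27.47953024492363 [-1.61153772 -0.13886389  6.02375278]
```

>>> {"op": "play_rows", "data": {"steps": [0, 0, -0.6, 0, 0, 0, 2.2, 0, 0, -1.6, 0, 0, 0, 2.2, 0, 0, -3, 0, 0, 0, 2.2, 0, 0, -4.4, 0, 0, 0, 2.2, 0, 0, -5.6, 0, 0, 0, 2.2, 0, 0, -6, 0, 0, 0, 2.2, 0, 0, -6, 0, 0, 0, 2.2]}}

```text
time_s: 13.25
eef_pos: [455.3, 256.5, 97.0]
tcp_rot: [179.9, -0.1, 60.0]
ft_force: [0.1, 0.8, -0.4]
opening: 28.0
```

```bash
python3 - <<'E'
from h import *
s=state();print(s['qpos'].round(1),s['eef_pos'],s['tcp_rot'],s['time_s'],s['opening'],s['ft_force'])
cam="wrist"
ci=camera_info(cam);p,d=snapshot(cam)
cv2.imwrite("pics/w5.png",p[:,:,::-1])
for n in["tall_vial_mid","triangle_plate","square_plate"]:
    for o in cut_out(cam,n)[:1]:
        m=o['pixels'];c=cloud(ci,d,m);z=np.percentile(c[:,2],95); t=c[abs(c[:,2]-z)<5]
        ct,wt,_=cv2.minAreaRect(t[:,:2].astype(np.float32)); print(cam,n,o['confidence'],z,np.round(ct,1),np.round(wt,1))
        if n[0]=='t' and 'plate' in n:
            _,tri=cv2.minEnclosingTriangle(c[abs(c[:,2]-6)<5][:,:2].astype(np.float32).reshape(-1,1,2));print(tri.reshape(3,2).round(1),tri.mean(0).round(1))
goto(364.5,274.2,97,60)
E
```

```text
[-12.   37.6 -31.  112.7  30.9  37.9 -92.7] [455.32364385 256.45231806  97.03962024] [ 1.79920655e+02 -1.23903044e-01  5.99595402e+01] 13.25 27.969894624577236 [ 0.09750061  0.79924146 -0.40120568]
wrist tall_vial_mid 0.6 151.0661168572573 [457.7 259.1] [18.1 27.9]
wrist triangle_plate 0.93 7.539276192939724 [452.3 258.8] [40.2 74.5]
[[426.2 222.7]
 [429.9 295.4]
 [500.  253.8]] [[452.  257.3]]
wrist square_plate 0.55 7.559216677757609 [362.8 272.2] [54.9 54.2]
goto (364.5, 274.2, 97, 60) [-2.88 -8.69 -0.19] [-0.   0.1 -0. ]
```

View pics/w5.png

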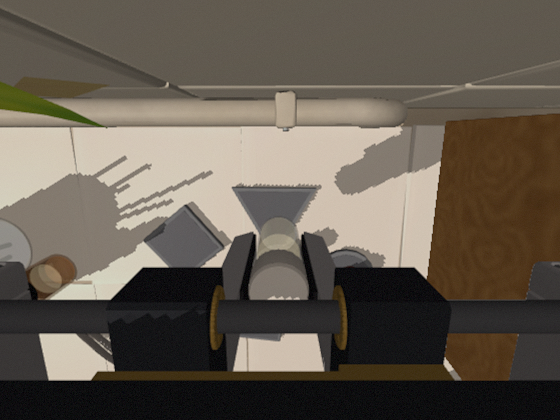

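The vial is held upright (280,265), the triangle plate is empty (275,208), and the square plate (185,243) is free. I carry the vial over.

>>> {"op": "play_rows", "data": {"steps": [-0.3, -0.8, 0, 0, 0, 0, 2.2, -0.8, -2.3, 0, 0, 0, 0, 2.2, -1.4, -4.2, 0, 0, 0, 0, 2.2, -2.1, -6.2, 0, 0, 0, 0, 2.2, -2.7, -7.8, 0, 0, 0, 0, 2.2, -3, -8.7, 0, 0, 0, 0, 2.2, -3, -8.7, 0.5, 0, 0, 0, 2.2, -3, -8.7, 1.8, 0, 0, 0, 2.2, -3, -8.7, 3.3, 0, 0, 0, 2.2, -3, -8.7, 4.5, 0, 0, 0, 2.2, -3, -8.7, 5, 0, 0, 0, 2.2, -3, -8.7, 5, 0, 0, 0, 2.2, -3, -8.7, 5, 0, 0, 0, 2.2]}}

```text
time_s: 14.53
eef_pos: [364.5, 273.6, 45.4]
tcp_rot: [180.0, 0.0, 60.0]
ft_force: [-0.3, -0.0, -0.7]
opening: 27.6
```

```bash
python3 - <<'E'
from h import *
s=state();print(s['qpos'].round(1),s['eef_pos'],s['tcp_rot'],s['time_s'],s['opening'],s['ft_force'])
goto(363.6,273.4,37,60)
E
```

```text
[ -24.4   38.4  -23.4  124.4   37.3   24.  -108. ] [364.54425979 273.57544358  45.39188399] [1.79995386e+02 2.23559678e-02 5.99540514e+01] 14.5333 27.58481478971629 [-0.2853337  -0.01779863 -0.70382803]
goto (363.6, 273.4, 37, 60) [-0.06 -0.07  0.84] [ 0.  0. -0.]
```

>>> {"op": "play_rows", "data": {"steps": [0, 0, 0.3, 0, 0, 0, 2.2, -0.1, -0.1, 0.6, 0, 0, 0, 2.2, -0.1, -0.1, 0.8, 0, 0, 0, 2.2, -0.1, -0.1, 0.8, 0, 0, 0, 2.2, -0.1, -0.1, 0.8, 0, 0, 0, 2.2, -0.1, -0.1, 0.8, 0, 0, 0, 2.2]}}

```text
time_s: 15.03
eef_pos: [363.0, 273.3, 37.7]
tcp_rot: [180.0, -0.0, 60.0]
ft_force: [-1.1, -0.3, -0.6]
opening: 28.0
```

>>> {"op": "play_rows", "data": {"steps": [0, 0, 0, 0, 0, 0, 2.8, 0, 0, 0, 0, 0, 0, 3.5, 0, 0, 0, 0, 0, 0, 5, 0, 0, 0, 0, 0, 0, 5, 0, 0, 0, 0, 0, 0, 5, 0, 0, -1, 0, 0, 0, 5, 0, 0, -4, 0, 0, 0, 5, 0, 0, -8, 0, 0, 0, 5, 0, 0, -11, 0, 0, 0, 5, 0, 0, -12, 0, 0, 0, 5, 0, 0, -12, 0, 0, 0, 5, 0, 0, -12, 0, 0, 0, 5]}}

```text
time_s: 16.03
eef_pos: [363.0, 272.7, 157.3]
tcp_rot: [180.0, 0.0, 59.9]
ft_force: [-0.4, 0.3, -0.2]
opening: 49.8
```

```bash
cat >>h.py <<'E'
def look(cam,names):
  ci=camera_info(cam);p,d=snapshot(cam)
  for n in names:
    for o in cut_out(cam,n)[:1]:
        m=o['pixels'];c=cloud(ci,d,m);z=np.percentile(c[:,2],95) if len(c) else 0; t=c[abs(c[:,2]-z)<5]
        if len(t)<3: continue
        ct,wt,_=cv2.minAreaRect(t[:,:2].astype(np.float32)); print(cam,n,round(o['confidence'],2),z.round(1),np.round(ct,1),np.round(wt,1))
        if n=='triangle_plate':
            _,tri=cv2.minEnclosingTriangle(c[abs(c[:,2]-6)<4][:,:2].astype(np.float32).reshape(-1,1,2));print(tri.reshape(3,2).round(1).tolist(),tri.mean(0).round(1))
  return p
E
python3 - <<'E'
from h import *
s=state();print(s['qpos'].round(1),s['eef_pos'],s['tcp_rot'],s['time_s'],s['opening'],s['ft_force'])
N=["tall_vial_mid","triangle_plate","square_plate","slim_vial","stopper_mid","round_plate","loupe_mid"]
look("wrist",N); look("scene",N)
goto(470,190,155,150)
E
```

```text
[-15.   28.  -35.8 119.5  25.3  40.  -97.4] [363.04753412 272.68412413 157.27315461] [1.79954636e+02 6.89042827e-03 5.99315190e+01] 16.0333 49.75880643773897 [-0.35397177  0.28811389 -0.24283361]
wrist tall_vial_mid 0.91 90.9 [362.7 271.7] [26.8 27. ]
wrist triangle_plate 0.87 7.6 [446.4 248.4] [63.1 73.2]
[[428.79998779296875, 219.39999389648438], [429.79998779296875, 294.3999938964844], [498.5, 254.6999969482422]] [[452.4 256.2]]
wrist square_plate 0.61 7.7 [362.6 272.4] [54.1 53.8]
wrist slim_vial 0.74 59.0 [422.5 216.3] [18.  17.8]
wrist stopper_mid 0.76 28.7 [481.2 167.2] [17.4 17.2]
wrist loupe_mid 0.57 24.2 [406.7 180.5] [ 7.6 25.9]
scene tall_vial_mid 0.78 90.4 [360.8 271.4] [25.  24.9]
scene triangle_plate 0.65 69.1 [364.1 284.3] [0.3 5.6]
[[497.70001220703125, 256.29998779296875], [428.3999938964844, 217.3000030517578], [427.0, 295.79998779296875]] [[451.  256.5]]
scene square_plate 0.59 7.9 [362.7 272. ] [57.2 52.8]
scene slim_vial 0.7 58.7 [420.6 215.2] [18.4 17.8]
scene stopper_mid 0.49 28.6 [479.8 166.8] [15.6 15.7]
scene round_plate 0.6 8.0 [473.2 163.6] [48.7 54.7]
scene loupe_mid 0.63 23.9 [391.6 178.1] [32.2 33.9]
goto (470, 190, 155, 150) [-1.85 13.44  0.27] [  0.   0. -90.]
```

The vial stands at (362.7,271.7) on the square plate, whose centre is (362.6,272.4). Now the stopper: turn to yaw 150 so the gripper body lies parallel to the cabinet.

>>> {"op": "play_rows", "data": {"steps": [-0.2, 1, 0, 0, 0, -5, 5, -0.4, 2.2, 0, 0, 0, -12, 5, -0.7, 3.4, 0, 0, 0, -19, 5, -0.9, 4.6, 0, 0, 0, -26, 5, -1.2, 5.8, 0, 0, 0, -33, 5, -1.5, 7, 0, 0, 0, -40, 5, -1.7, 8.2, 0, 0, 0, -47, 5, -2, 9.4, 0, 0, 0, -54, 5, -2.2, 10.6, 0, 0, 0, -61, 5, -2.5, 11.8, 0, 0, 0, -68, 5, -2.7, 13, 0, 0, 0, -75, 5, -3, 14.2, 0, 0, 0, -82, 5, -3.2, 15.2, 0, 0, 0, -88, 5, -3.3, 15.6, 0, 0, 0, -90, 5, -3.3, 15.6, 0, 0, 0, -90, 5, -3.3, 15.6, 0, 0, 0, -90, 4.5, -3.3, 15.6, 0, 0, 0, -90, 4.5]}}

```text
time_s: 18.25
eef_pos: [481.1, 167.0, 157.7]
tcp_rot: [180.0, 0.0, 149.9]
ft_force: [-0.1, 0.2, 0.4]
opening: 45.4
```

```bash
python3 - <<'E'
from h import *
s=state();print(s['qpos'].round(1),s['eef_pos'],s['tcp_rot'],s['time_s'],s['opening'],s['ft_force'])
p=look("wrist",["stopper_mid","round_plate","triangle_plate","loupe_mid"]);cv2.imwrite("pics/w6.png",p[:,:,::-1])
goto(481.2,167.2,9,150)
E
```

```text
[ 15.7  40.5 -60.5 111.1  43.6  55.1  -6.3] [481.08747426 166.95130925 157.71363744] [1.79997236e+02 5.68167302e-03 1.49947248e+02] 18.25 45.35330832796973 [-0.06770423  0.21037918  0.36344868]
wrist stopper_mid 0.92 29.0 [481.6 167.7] [16.8 16.8]
wrist round_plate 0.75 7.6 [477.3 166.2] [56.1 57.1]
wrist triangle_plate 0.65 7.7 [448.  250.4] [60.6 73.1]
[[428.79998779296875, 219.0], [429.3999938964844, 298.3999938964844], [495.70001220703125, 256.79998779296875]] [[451.3 258.1]]
wrist loupe_mid 0.67 24.4 [393.8 179.7] [34.7 34.5]
goto (481.2, 167.2, 9, 150) [ 0.03  0.02 14.88] [-0.  0.  0.]
```

View pics/w6.png

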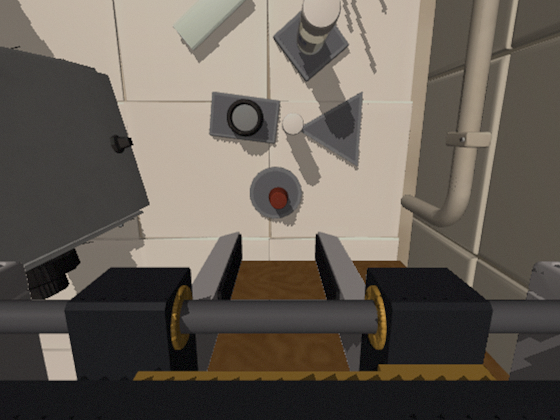

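The stopper (278,197) is on the round plate and sits centred between the finger lines (228,250)/(330,250). The elbow has swung (j3 −60°), so I check its clearance to the microscope before descending.

```bash
python3 - <<'E'
from h import *
a=snapshot("scene")[0];b=snapshot("top")[0];s=state();print(s['joint_efforts'].round(1))
im=np.vstack([a,b])[:,:,::-1]; cv2.imwrite("pics/ab.png",cv2.resize(np.hstack([a,b])[:,:,::-1],(800,300),interpolation=cv2.INTER_AREA))
E
```

```text
[ -0.  -43.4 -11.4 -13.2  -0.1   0.   -0. ]
```

View pics/ab.png

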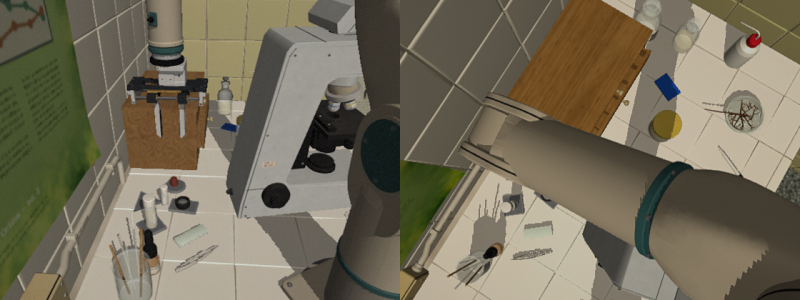

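```bash
python3 - <<'E'
from h import *
p,d=snapshot("top");ci=camera_info("top")
# points on arm along upper-arm axis
c=cloud(ci,d,np.ones_like(d,bool))
az=np.radians(-15.7);e=np.array([np.cos(az),np.sin(az)])
r=c[:,:2]@e;l=c[:,:2]@np.array([-e[1],e[0]])
for r0 in range(0,520,40):
    k=(abs(r-r0)<10)&(abs(l)<120); print(r0,k.sum(),c[k,2].max().round() if k.any() else None, np.median(c[k,2]).round() if k.any() else None)
p,d=snapshot("scene");ci=camera_info("scene");c=cloud(ci,d,np.ones_like(d,bool))
k=(c[:,0]>175)&(c[:,0]<460)&(c[:,1]<75)&(c[:,1]>-150)&(c[:,2]>150)
for x0 in range(170,470,30):
    q=k&(abs(c[:,0]-x0)<15); print(x0,q.sum(),[ (z,c[q&(abs(c[:,2]-z)<20),1].max().round()) for z in (200,300,400,450,500,540,580) if (q&(abs(c[:,2]-z)<20)).any()])
E
```

```text
0 0 None None
40 0 None None
80 7 0.0 -1.0
120 632 5.0 -0.0
160 425 5.0 -1.0
200 133 103.0 -0.0
240 225 409.0 405.0
280 2306 465.0 413.0
320 292 415.0 397.0
360 7815 798.0 736.0
400 8616 774.0 744.0
440 449 715.0 695.0
480 0 None None
170 7 [(500, np.float64(-17.0))]
200 421 [(200, np.float64(-137.0))]
230 5320 [(200, np.float64(-33.0)), (300, np.float64(-30.0)), (400, np.float64(-33.0)), (450, np.float64(-70.0))]
260 12784 [(200, np.float64(52.0)), (300, np.float64(39.0)), (400, np.float64(21.0)), (450, np.float64(-69.0))]
290 3785 [(200, np.float64(55.0)), (300, np.float64(38.0)), (400, np.float64(19.0)), (450, np.float64(-78.0))]
320 2325 [(200, np.float64(47.0)), (300, np.float64(28.0)), (400, np.float64(10.0)), (450, np.float64(-87.0))]
350 1989 [(200, np.float64(38.0)), (300, np.float64(18.0)), (400, np.float64(-1.0)), (450, np.float64(-96.0))]
380 1348 [(200, np.float64(28.0)), (300, np.float64(9.0)), (400, np.float64(-11.0))]
410 330 [(200, np.float64(18.0)), (300, np.float64(-1.0)), (400, np.float64(-22.0))]
440 0 []
```

The top view shows the upper arm leaning over the microscope's head, so a plain descent here could let it touch. I'll fit a kinematic model to predict this.

```bash
cat >kin.py <<'E'
import numpy as np, itertools
from scipy.spatial.transform import Rotation as R
from scipy.optimize import least_squares
D=[([63.15,36.06,2.2,86.99,-1.55,57.08,-1.14],[254.53,-597.39,204.6],[-179.9,0,23.08]),
([61.4,30.4,8.7,34.8,-4.8,113.5,-.1],[250.2,-587.2,606],[178.45,0,23.07]),
([13.8,7.1,-23,71.9,4.3,101.4,-48.9],[439.4,2.4,591],[178.86,.86,49.34]),
([-22,32.2,-25.3,122.3,26.6,30.7,-97.2],[368.43,269.78,101.65],[179.94,-.08,59.96]),
([-30,41.8,-14.4,125.7,35.9,16.4,-105.7],[366.56,269.16,8.12],[179.96,-.04,59.97]),
([-2.3,26.9,-35.6,123.2,26,37.1,-86.3],[392.87,177.66,150.5],[179.87,-.1,59.9]),
([-15.5,42.8,-25.9,114.6,35.9,30.5,-97.1],[455.2,256.4,36.6],[179.93,-.07,59.97]),
([-24.4,38.4,-23.4,124.4,37.3,24,-108],[364.54,273.58,45.4],[180,0,59.95]),
([15.7,40.5,-60.5,111.1,43.6,55.1,-6.3],[481.1,166.95,157.7],[180,0,149.95])]
S=None
def fk(q,v,s,full=False):
    # v: h,L1,L2,L3,e (elbow offset), w (wrist offset), a7, a1
    q=np.asarray(q,float)*s; r=lambda ax,a:R.from_euler(ax,a,degrees=True)
    M=r('z',q[0]+v[7]);p=np.array([0,0,v[0]]);pts=[p]
    M=M*r('y',q[1])*r('z',q[2]); p=p+M.apply([v[4],0,v[1]]);pts.append(p)
    M=M*r('y',q[3]);p=p+M.apply([-v[4],0,0]); M=M*r('z',q[4]);p=p+M.apply([0,0,v[2]]);pts.append(p)
    M=M*r('y',q[5]);p=p+M.apply([v[5],0,0]);M=M*r('z',q[6]+v[6]);p=p+M.apply([0,0,v[3]]);pts.append(p)
    return (pts,M) if full else (p,M)
def fit():
    best=None
    for s3,s5,s7,s1 in itertools.product((1,-1),repeat=4):
        s=np.array([s1,1,s3,1,s5,1,s7])
        def f(v):
            o=[]
            for q,p,t in D:
                a,M=fk(q,v,s); o+=list(a-p)+list((R.from_euler('xyz',t,degrees=True).inv()*M).as_rotvec()*300)
            return o
        for a7 in(0,90,180,270):
            x=least_squares(f,[304,480,440,340,0,0,a7,0])
            if best is None or x.cost<best[0]: best=(x.cost,x.x,s,x.fun)
    return best
if __name__=="__main__":
    c,v,s,f=fit();print(c,v.round(1),s);print(np.array(f).reshape(-1,6).round(1)); np.savez("kin.npz",v=v,s=s)
E
python3 kin.py
```

```text
78.99633177042024 [494.5 561.9 385.7 537.6   0.6   7.3  87.3  -2.6] [-1  1 -1  1 -1  1 -1]
[[-2.5  2.  -3.4  0.   0.  -0.3]
 [-1.1 -2.7 -1.1  0.2 -0.6  0. ]
 [-0.9  2.4  1.4 -0.  -0.2  0.1]
 [-1.9  1.5 -0.7 -0.1 -0.1  0.2]
 [-3.6  1.  -2.6  0.3 -0.2  0. ]
 [-0.8  3.   0.5 -0.   0.1  0.4]
 [ 0.9 -0.7  0.3 -0.1 -0.1 -0.1]
 [-1.1  2.  -0.5 -0.   0.3 -0.3]
 [ 4.  -4.6  6.  -0.  -0.1 -0.1]]
```

```bash
python3 - <<'E'
from sim import *
q1=np.array([15.7,40.5,-60.5,111.1,43.6,55.1,-6.3])
tail=[(481,167,157,150),(481,167,9,150),(481,167,100,150),(452,256,100,60),(452,256,9,60),(452,256,120,60),(394,179,120,60),(394,179,9,60),(394,179,100,60),(478,165,100,150),(478,165,9,150),(478,165,150,150)]
for W in([(380,240,300,-20),(380,120,420,200)],[(380,240,300,-20),(380,180,420,200)],[(380,240,300,-20),(380,180,420,150)],[(380,240,400,-20),(380,180,450,220)],[(380,240,300,-20),(380,180,450,-20),(380,180,450,220)],[(380,240,300,-20),(380,200,300,150)]):
    o=run(q1,W+tail,15);print(W,[dist(q) for q in o]);print('  ',o[0].round(),o[len(W)+1].round(),o[-2].round())
E
```

```text
[(380, 240, 300, -20), (380, 120, 420, 200)] [70, 91, -9, -26, -10, 27, -6, 33, 46, -99, 40, -11, -26, -12]
   [ -16.   14.  -24.  109.    6.   58. -152.] [ -8.  44. -21. 117.  36.  25.   2.] [ -8.  44. -22. 118.  38.  25.   1.]
[(380, 240, 300, -20), (380, 180, 420, 200)] [70, 66, -19, -30, -18, 23, -9, 30, 46, -99, 38, -20, -30, -21]
   [ -16.   14.  -24.  109.    6.   58. -152.] [ -6.  45. -25. 117.  42.  27.  -3.] [ -5.  45. -26. 118.  43.  27.  -4.]
[(380, 240, 300, -20), (380, 180, 420, 150)] [70, 81, -22, -31, -21, 22, -10, 29, 45, -99, 37, -23, -31, -25]
   [ -16.   14.  -24.  109.    6.   58. -152.] [ -5.  45. -26. 117.  43.  27.  -4.] [ -5.  45. -27. 118.  44.  27.  -5.]
[(380, 240, 400, -20), (380, 180, 450, 220)] [81, 71, -11, -27, -11, 26, -6, 33, 46, -99, 40, -13, -27, -13]
   [ -10.   10.  -30.   98.    5.   73. -151.] [ -8.  44. -22. 117.  37.  25.   1.] [ -7.  44. -22. 118.  39.  25.   0.]
[(380, 240, 300, -20), (380, 180, 450, -20), (380, 180, 450, 220)] [70, 98, 90, 16, -20, 14, 34, 4, 41, 44, -99, 41, 13, -19, 14]
   [ -16.   14.  -24.  109.    6.   58. -152.] [-14.  43. -12. 117.  22.  22.  17.] [-14.  43. -12. 117.  23.  22.  16.]
[(380, 240, 300, -20), (380, 200, 300, 150)] [70, 29, -45, -41, -41, 15, -16, 21, 29, -99, 29, -43, -41, -47]
   [ -16.   14.  -24.  109.    6.   58. -152.] [  0.  48. -36. 117.  53.  33. -14.] [  1.  48. -36. 118.  54.  33. -15.]
```

The pseudo-inverse model reproduces the arm's past moves well, so I use it to plan. Unwinding through yaw −20 and then turning to 220 high above the plates brings the elbow back away from the microscope.

>>> {"op": "play_rows", "data": {"steps": [0.6, 0.1, -0.7, 0, 0, 5, 5, 1.2, 0.1, -1.4, 0, 0, 12, 5, 1.9, 0.2, -2.1, 0, 0, 19, 5, 2.5, 0.3, -2.8, 0, 0, 26, 5, 3.1, 0.3, -3.6, 0, 0, 33, 5, 3.7, 0.4, -4.3, 0, 0, 40, 5, 4.3, 0.4, -5, 0, 0, 47, 5, 5, 0.5, -5.7, 0, 0, 54, 5, 5.6, 0.6, -6.4, 0, 0, 61, 5, 6.2, 0.6, -7.1, 0, 0, 68, 5, 6.8, 0.7, -7.8, 0, 0, 75, 5, 7.4, 0.8, -8.5, 0, 0, 82, 5, 8.1, 0.8, -9.2, 0, 0, 89, 5, 8.7, 0.9, -9.9, 0, 0, 96, 5, 9.3, 1, -10.6, 0, 0, 103, 5, 9.9, 1, -11.4, 0, 0, 110, 5, 10.5, 1.1, -12.1, 0, 0, 117, 5, 11.2, 1.2, -12.8, 0, 0, 124, 5, 11.8, 1.2, -13.5, 0, 0, 131, 5, 12.4, 1.3, -14.2, 0, 0, 138, 5]}}

```text
time_s: 20.37
eef_pos: [379.9, 240.1, 300.0]
tcp_rot: [180.0, -0.0, 11.7]
ft_force: [-0.4, -0.3, 0.5]
opening: 50.1
```

```bash
python3 - <<'E'
from sim import *
from h import *
st=state();print(st['qpos'].round(1),st['eef_pos'],st['tcp_rot'],st['time_s']);q=st['qpos']
for W in ([(380,240,300,-20),(380,180,450,-20),(380,180,450,220),(481,167,157,150),(481,167,9,150)],[(380,180,450,-20),(380,180,450,220),(481,167,157,150),(481,167,9,150)],[(380,180,450,10),(380,180,450,210),(481,167,157,150),(481,167,9,150)],[(380,180,450,10),(380,180,450,150),(481,167,157,150),(481,167,9,150)]):
    o=run(q,W,20);print([dist(x) for x in o],o[-1].round(), o[0].round())
goto(380,180,450,-20)
E
```

```text
[  -9.5   15.2  -33.5  108.8    9.7   58.8 -125.5] [379.94176925 240.12565758 300.03623781] [ 1.79987622e+02 -7.62157643e-03  1.16543274e+01] 20.3667
[67, 97, 88, 11, -21] [-13.  43. -14. 117.  25.  23.  13.] [ -14.   14.  -27.  109.    8.   59. -154.]
[96, 86, 6, -22] [-12.  43. -15. 117.  28.  23.  11.] [  -4.    5.  -27.   95.    2.   80. -141.]
[95, 85, 1, -23] [-11.  44. -17. 117.  31.  24.   8.] [   0.    6.  -32.   95.    3.   80. -112.]
[95, 89, -11, -27] [ -8.  44. -22. 117.  38.  25.   1.] [   0.    6.  -32.   95.    3.   80. -112.]
goto (380, 180, 450, -20) [ -1.21   5.89 -15.  ] [ 0.  -0.  31.7]
```

>>> {"op": "play_rows", "data": {"steps": [-0.2, 1, -2.5, 0, 0, 0, 5, -0.5, 2.4, -6, 0, 0, 0, 5, -0.8, 3.8, -9.7, 0, 0, 0, 5, -1, 5, -13, 0, 0, 0, 5, -1.2, 5.9, -15, 0, 0, 0, 5, -1.2, 5.9, -15, 0, 0, -7, 5, -1.2, 5.9, -15, 0, 0, -14, 5, -1.2, 5.9, -15, 0, 0, -21, 5, -1.2, 5.9, -15, 0, 0, -28, 5, -1.2, 5.9, -15, 0, 0, -35, 5, -1.2, 5.9, -15, 0, 0, -42, 5, -1.2, 5.9, -15, 0, 0, -49, 5, -1.2, 5.9, -15, 0, 0, -56, 5, -1.2, 5.9, -15, 0, 0, -63, 5, -1.2, 5.9, -15, 0, 0, -70, 5, -1.2, 5.9, -15, 0, 0, -77, 5, -1.2, 5.9, -15, 0, 0, -84, 5, -1.2, 5.9, -15, 0, 0, -91, 5, -1.2, 5.9, -15, 0, 0, -98, 5, -1.2, 5.9, -15, 0, 0, -105, 5]}}

```text
time_s: 22.03
eef_pos: [380.7, 179.9, 449.6]
tcp_rot: [-180.0, 0.0, 117.3]
ft_force: [0.3, 0.1, -0.7]
opening: 50.3
```

>>> {"op": "play_rows", "data": {"steps": [0, 0, 0, 0, 0, -7, 5, 0, 0, 0, 0, 0, -14, 5, 0, 0, 0, 0, 0, -21, 5, 0, 0, 0, 0, 0, -28, 5, 0, 0, 0, 0, 0, -35, 5, 0, 0, 0, 0, 0, -42, 5, 0, 0, 0, 0, 0, -49, 5, 0, 0, 0, 0, 0, -56, 5, 0, 0, 0, 0, 0, -63, 5, 0, 0, 0, 0, 0, -70, 5, 0, 0, 0, 0, 0, -77, 5, 0, 0, 0, 0, 0, -84, 5, 0, 0, 0, 0, 0, -91, 5, 0, 0, 0, 0, 0, -91, 5, 0, 0, 0, 0, 0, -91, 5]}}

```text
time_s: 23.28
eef_pos: [380.9, 179.8, 449.6]
tcp_rot: [-180.0, -0.0, -152.2]
ft_force: [-0.2, 0.5, 0.2]
opening: 49.9
```

```bash
python3 - <<'E'
from sim import *
from h import *
st=state();print(st['qpos'].round(1),st['eef_pos'],st['tcp_rot'],st['time_s']);q=st['qpos']
for W in ([(481,167,157,150),(481,167,9,150)],):
    o=run(q,W,20);print([dist(x) for x in o],o[-1].round(), o[0].round())
goto(481.4,167.5,157,150)
E
```

```text
[ 16.3   7.8 -52.3  94.8   6.2  80.5  81.1] [380.86850377 179.75132362 449.61317432] [-1.79985230e+02 -4.50946473e-04 -1.52208449e+02] 23.2833
[-99, -99] [ 19.  84. -92. 118.  84.  89. 322.] [  20.   72. -103.  113.   69.   94.  325.]
goto (481.4, 167.5, 157, 150) [-8.32 -5.76 29.26] [-0.   0.  57.8]
```

```bash
python3 - <<'E'
from sim import *
from h import *
q=state()['qpos']
for W in ([(481,167,157,-210),(481,167,9,-210)],[(481,167,300,-210),(481,167,9,-210)],[(481,167,157,-152),(481,167,157,-210),(481,167,9,-210)]):
    o=run(q,W,20);print([dist(x) for x in o],o[-1].round(), o[0].round())
E
```

```text
[1, -24] [-11.  44. -17. 117.  31.  24.   8.] [ -3.  31. -29. 112.  21.  43.  17.]
[26, -25] [-10.  44. -19. 117.  33.  24.   6.] [  4.  22. -36. 101.  14.  62.  23.]
[-22, 11, -21] [-13.  43. -14. 117.  25.  22.  14.] [  4.  33. -40. 112.  30.  46.  66.]
```

>>> {"op": "play_rows", "data": {"steps": [-0.6, -0.4, 2, 0, 0, 4, 5, -1.3, -0.9, 4.5, 0, 0, 9, 5, -2, -1.4, 7, 0, 0, 14, 5, -2.7, -1.9, 9.5, 0, 0, 19, 5, -3.4, -2.4, 12, 0, 0, 24, 5, -4.1, -2.9, 14.5, 0, 0, 29, 5, -4.8, -3.4, 17, 0, 0, 34, 5, -5.6, -3.9, 19.7, 0, 0, 39, 5, -6.3, -4.4, 22.3, 0, 0, 44, 5, -7, -4.9, 24.8, 0, 0, 49, 5, -7.7, -5.3, 27.2, 0, 0, 54, 4.5, -8.2, -5.7, 28.8, 0, 0, 57, 4.5, -8.3, -5.8, 29.3, 0, 0, 57.8, 4.5, -8.3, -5.8, 29.3, 0, 0, 57.8, 4.5, -8.3, -5.8, 29.3, 0, 0, 57.8, 4.5, -8.3, -5.8, 29.3, 0, 0, 57.8, 4.5]}}

```text
time_s: 24.62
eef_pos: [481.8, 168.0, 157.8]
tcp_rot: [179.9, 0.1, 150.2]
ft_force: [0.6, 0.7, 0.2]
opening: 44.9
```

```bash
python3 - <<'E'
from h import *
s=state();print(s['qpos'].round(1),s['eef_pos'],s['tcp_rot'],s['time_s'],s['opening'],s['ft_force'])
look("wrist",["stopper_mid","round_plate","loupe_mid"])
goto(481.4,167.4,9,150)
E
```

```text
[ -1.8  30.9 -30.1 111.5  22.1  43.2  15.5] [481.84872999 167.9812248  157.77472288] [1.79919940e+02 6.76564682e-02 1.50207781e+02] 24.6167 44.93740935144835 [0.62702828 0.69056166 0.20467761]
wrist stopper_mid 0.59 28.9 [481.3 167.6] [16.5 15.8]
wrist round_plate 0.79 7.6 [477.3 166.3] [55.5 56.6]
wrist loupe_mid 0.87 24.3 [394.4 179.4] [34.4 33.2]
goto (481.4, 167.4, 9, 150) [ 0.06 -0.05 14.85] [0.1 0.1 0.2]
```

Configuration is good now (j3 −30). Descend and grip the stopper.

>>> {"op": "play_rows", "data": {"steps": [0, 0, 2.5, 0, 0, 0, 4.5, 0, -0.1, 5.5, 0, 0, 0, 4.5, 0, -0.1, 8.5, 0, 0, 0, 4.5, 0, -0.1, 11.5, 0, 0, 0, 4.5, 0, -0.1, 13.8, 0, 0, 0, 4.5, 0, -0.1, 14.7, 0, 0, 0, 4.5, 0, -0.1, 14.8, 0, 0, 0, 4.5, 0, -0.1, 14.8, 0, 0, 0, 4.5, 0, -0.1, 14.8, 0, 0, 0, 3, 0, -0.1, 14.8, 0, 0, 0, 1.5, 0, -0.1, 14.8, 0, 0, 0, 1.5, 0, -0.1, 14.8, 0, 0, 0, 1.5, 0, -0.1, 14.8, 0, 0, 0, 1.5, 0, -0.1, 14.8, 0, 0, 0, 1.5], "squeeze": 12}}

```text
time_s: 25.98
eef_pos: [481.7, 166.7, 9.4]
tcp_rot: [179.9, 0.1, 150.2]
ft_force: [0.1, 0.1, 7.1]
opening: 20.0
```

```bash
python3 - <<'E'
from h import *
s=state();print(s['qpos'].round(1),s['eef_pos'],s['tcp_rot'],s['time_s'],s['opening'],s['ft_force'])
goto(452,256.3,80,60)
E
```

```text
[ -9.9  44.  -18.7 117.2  33.5  23.8   5.5] [481.73964838 166.65255031   9.38942542] [1.79945796e+02 7.18143117e-02 1.50167682e+02] 25.9833 20.027406717429596 [0.05647631 0.10501296 7.08802938]
goto (452, 256.3, 80, 60) [ 7.03  6.3  -7.06] [ 0.1  0.  90.2]
```

>>> {"op": "play_rows", "data": {"steps": [0, 0, -0.7, 0, 0, 0, 1.5, 0, 0, -2.2, 0, 0, 0, 1.5, 0, 0, -4.5, 0, 0, 0, 1.5, 0, 0, -7, 0, 0, 0, 1.5, 0, 0, -9.5, 0, 0, 0, 1.5, 0, 0, -11.5, 0, 0, 0, 1.5, 0, 0, -12, 0, 0, 0, 1.5, 0.5, 0.4, -12, 0, 0, 6, 1.5, 1.1, 1, -12, 0, 0, 13, 1.5, 1.8, 1.6, -12, 0, 0, 20, 1.5, 2.4, 2.2, -12, 0, 0, 27, 1.5, 3, 2.7, -12, 0, 0, 34, 1.5, 3.6, 3.3, -12, 0, 0, 41, 1.5, 4.3, 3.8, -12, 0, 0, 48, 1.5, 4.9, 4.4, -12, 0, 0, 55, 1.5, 5.5, 4.9, -12, 0, 0, 62, 1.5, 6, 5.4, -12, 0, 0, 69, 1.5, 6.5, 5.8, -12, 0, 0, 76, 1.5, 6.8, 6.1, -12, 0, 0, 83, 1.5]}}

```text
time_s: 27.57
eef_pos: [451.5, 253.7, 128.0]
tcp_rot: [-180.0, 0.1, 66.9]
ft_force: [-1.5, -0.6, -0.9]
opening: 19.5
```

```bash
cat >>h.py <<'E'
def trifit(cams=("wrist",)):
    """fit an equilateral triangle (inradius 22) to the plate's top-level points"""
    from scipy.optimize import minimize
    for cam in cams:
        ci=camera_info(cam);p,d=snapshot(cam)
        for o in cut_out(cam,"triangle_plate")[:1]:
            m=o['pixels'].astype(np.uint8); X=ray(ci,np.argwhere(m)[:,::-1],6)[:,:2]
            h=cv2.convexHull(X.astype(np.float32))[:,0]
            G=np.stack(np.meshgrid(np.arange(400,505,1.5),np.arange(205,310,1.5)),-1).reshape(-1,2)
            uv=proj(ci,np.c_[G,np.full(len(G),6)]).round().astype(int); ok=(uv>=0).all(1)&(uv[:,0]<560)&(uv[:,1]<420)
            inm=np.zeros(len(G),bool); inm[ok]=m[uv[ok,1],uv[ok,0]]>0
            def ins(v):
                a=np.radians(v[2]+np.array([0,120,240])); sd=np.max((G-v[:2])@np.c_[np.cos(a),np.sin(a)].T,axis=1)-22
                return 1/(1+np.exp(sd/0.8))
            f=lambda v:np.sum((ins(v)-inm)**2)
            best=min((minimize(f,[452,256,a],method='Nelder-Mead') for a in(0,30,60,90)),key=lambda r:r.fun)
            print(cam,'tri',best.x.round(1),round(best.fun),inm.sum())
E
python3 - <<'E'
from h import *
s=state();print(s['qpos'].round(1),s['eef_pos'],s['tcp_rot'],s['time_s'],s['opening'],s['ft_force'])
trifit(("wrist","scene","top"));p=look("wrist",["stopper_mid"]);cv2.imwrite("pics/w7.png",p[:,:,::-1])
goto(451.5,256,60,60)
E
```

```text
[-29.6  31.6  -4.2 112.3   3.7  36.3 -59.3] [451.46096748 253.7301371  127.97706135] [-1.79952751e+02  6.16721681e-02  6.68806776e+01] 27.5667 19.528421547883543 [-1.52154166 -0.56774114 -0.92832591]
wrist tri [451.8 257.3  59.5] 66 1085
top tri [449.9 253.3  61.9] 227 843
goto (451.5, 256, 60, 60) [ 0.27 -0.22  6.85] [-0.   0.   7.2]
```

View pics/w7.png

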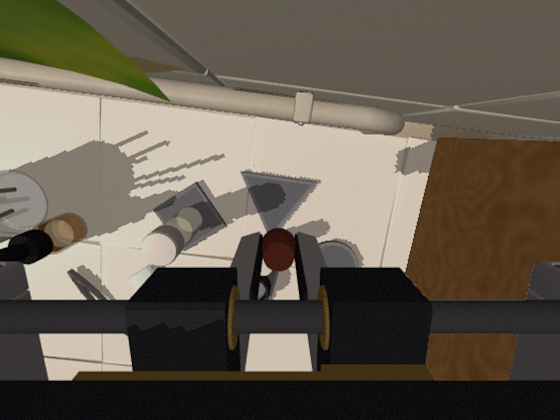

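The stopper is held at (278,250). The triangle plate (280,198) is empty, and the vial (165,235) stands upright on its square plate. I lower the stopper.

>>> {"op": "play_rows", "data": {"steps": [0.3, -0.2, 1, 0, 0, 4, 1.5, 0.3, -0.2, 3, 0, 0, 7.2, 1.5, 0.3, -0.2, 5.5, 0, 0, 7.2, 1.5, 0.3, -0.2, 8, 0, 0, 7.2, 1.5, 0.3, -0.2, 9.8, 0, 0, 7.2, 1.5, 0.3, -0.2, 10.8, 0, 0, 7.2, 1.5, 0.3, -0.2, 10.8, 0, 0, 7.2, 1.5, 0.3, -0.2, 10.8, 0, 0, 7.2, 1.5, 0.3, -0.2, 10.8, 0, 0, 7.2, 1.5]}}

```text
time_s: 28.72
eef_pos: [452.6, 257.2, 21.6]
tcp_rot: [179.9, -0.1, 60.0]
ft_force: [0.4, 0.7, 0.3]
opening: 19.8
```

```bash
python3 - <<'E'
from h import *
s=state();print(s['qpos'].round(1),s['eef_pos'],s['tcp_rot'],s['time_s'],s['opening'],s['ft_force'])
goto(451.5,256.2,10,60)
E
```

```text
[-31.7  42.1  -1.5 115.7   2.7  22.2 -65.4] [452.55805367 257.1653034   21.56186796] [ 1.79947915e+02 -8.76084500e-02  5.99741358e+01] 28.7167 19.848964530580155 [0.44535641 0.70960775 0.32186784]
goto (451.5, 256.2, 10, 60) [-0.14 -0.04  1.16] [ 0.1 -0.1 -0. ]
```

>>> {"op": "play_rows", "data": {"steps": [-0.1, 0, 0.5, 0, 0, 0, 1.5, -0.1, 0, 1, 0, 0, 0, 1.5, -0.1, 0, 1.1, 0, 0, 0, 1.5, -0.1, 0, 1.1, 0, 0, 0, 1.5, -0.1, 0, 1.1, 0, 0, 0, 1.5]}}

```text
time_s: 29.13
eef_pos: [451.3, 256.0, 9.7]
tcp_rot: [180.0, -0.0, 60.0]
ft_force: [-0.5, -0.0, -0.8]
opening: 20.2
```

>>> {"op": "play_rows", "data": {"steps": [0, 0, 0, 0, 0, 0, 2.5, 0, 0, 0, 0, 0, 0, 4, 0, 0, 0, 0, 0, 0, 4.5, 0, 0, 0, 0, 0, 0, 4.5, 0, 0, -1, 0, 0, 0, 4.5, 0, 0, -4, 0, 0, 0, 4.5, 0, 0, -8, 0, 0, 0, 4.5, 0, 0, -12, 0, 0, 0, 4.5, 0, 0, -14, 0, 0, 0, 4.5, 0, 0, -14, 0, 0, 0, 4.5, 0, 0, -14, 0, 0, 0, 4.5]}}

```text
time_s: 30.05
eef_pos: [451.9, 256.4, 151.4]
tcp_rot: [179.9, -0.2, 60.0]
ft_force: [-1.0, -0.4, -1.1]
opening: 44.6
```

```bash
python3 - <<'E'
from sim import *
from h import *
st=state();q=st['qpos'];print(q.round(1),st['eef_pos'],st['tcp_rot'],st['time_s'])
look("wrist",["stopper_mid","loupe_mid","round_plate","slim_vial","tall_vial_mid"]);trifit()
look("scene",["stopper_mid"])
for y in(60,90,110):
    o=run(q,[(394,179,150,y),(394,179,9,y),(394,179,130,y),(478,166,130,150),(478,166,9,150)],20);print(y,[dist(x) for x in o],o[1].round(),o[-1].round())
goto(393.9,179.1,150,90)
E
```

```text
[-31.1  29.5  -2.3 111.1   1.8  39.2 -64.5] [451.91386674 256.40493434 151.35905917] [ 1.79898741e+02 -1.71556092e-01  5.99763581e+01] 30.05
wrist stopper_mid 0.75 29.0 [452.6 256.2] [17.  17.4]
wrist loupe_mid 0.84 24.1 [394.3 180.1] [33.  33.2]
wrist round_plate 0.75 7.5 [481.  172.3] [41.5 56.7]
wrist slim_vial 0.89 59.1 [422.9 216. ] [17.9 16.2]
wrist tall_vial_mid 0.87 90.9 [364.  272.3] [24.6 27.1]
wrist tri [451.6 257.2  59. ] 232 915
60 [56, -99, 48, -5, -24] [-26.  40.  -1. 128.   3.  12. -60.] [-10.  44. -19. 118.  34.  24.   5.]
90 [48, -99, 45, -5, -24] [-24.  40.  -4. 128.  13.  12. -41.] [-10.  44. -19. 118.  33.  24.   5.]
110 [39, -99, 37, -4, -24] [-23.  40.  -7. 128.  20.  12. -28.] [-10.  44. -19. 118.  33.  24.   6.]
goto (393.9, 179.1, 150, 90) [-9.5  -1.1  -0.08] [ -0.    0.1 -30. ]
```

```bash
python3 - <<'E'
from sim import *
from plant import state
q=state()['qpos'];f=lambda x:(round(x[5],1),round(x[2]),dist(x))
for y in(60,80,100):
  for W in([],[(470,170,157,150)],[(450,200,157,150)],[(400,200,157,150)],[(394,179,157,150)],[(394,179,250,190)]):
    o=run(q,W+[(394,179,150,y),(394,179,9,y),(394,179,130,y),(478,166,130,150),(478,166,9,150)],20)
    print(y,W,f(o[-4]),f(o[-1]),f(run(o[-5],[(394,179,13,y)],20)[0]))
E
```

```text
60 [] (np.float64(11.7), -1, -99) (np.float64(24.0), -19, -24) (np.float64(12.2), -1, -99)
60 [(470, 170, 157, 150)] (np.float64(11.7), -1, -99) (np.float64(24.1), -19, -25) (np.float64(12.2), -1, -99)
60 [(450, 200, 157, 150)] (np.float64(11.7), -1, -99) (np.float64(24.1), -19, -25) (np.float64(12.2), -1, -99)
60 [(400, 200, 157, 150)] (np.float64(11.7), -1, -99) (np.float64(24.1), -19, -25) (np.float64(12.2), -1, -99)
60 [(394, 179, 157, 150)] (np.float64(11.7), -1, -99) (np.float64(24.1), -19, -25) (np.float64(12.2), -1, -99)
60 [(394, 179, 250, 190)] (np.float64(11.7), -1, -99) (np.float64(24.4), -20, -25) (np.float64(12.3), -2, -99)
80 [] (np.float64(11.8), -3, -99) (np.float64(23.9), -19, -24) (np.float64(12.4), -3, -99)
80 [(470, 170, 157, 150)] (np.float64(11.8), -3, -99) (np.float64(24.0), -19, -24) (np.float64(12.4), -3, -99)
80 [(450, 200, 157, 150)] (np.float64(11.8), -3, -99) (np.float64(24.0), -19, -24) (np.float64(12.4), -3, -99)
80 [(400, 200, 157, 150)] (np.float64(11.8), -3, -99) (np.float64(23.9), -19, -24) (np.float64(12.4), -3, -99)
80 [(394, 179, 157, 150)] (np.float64(11.8), -3, -99) (np.float64(23.9), -19, -24) (np.float64(12.4), -3, -99)
80 [(394, 179, 250, 190)] (np.float64(11.8), -3, -99) (np.float64(23.9), -19, -24) (np.float64(12.4), -3, -99)
100 [] (np.float64(12.2), -5, -99) (np.float64(23.8), -19, -24) (np.float64(12.8), -6, -99)
100 [(470, 170, 157, 150)] (np.float64(12.2), -6, -99) (np.float64(23.9), -19, -24) (np.float64(12.8), -6, -99)
100 [(450, 200, 157, 150)] (np.float64(12.2), -6, -99) (np.float64(23.8), -19, -24) (np.float64(12.8), -6, -99)
100 [(400, 200, 157, 150)] (np.float64(12.2), -5, -99) (np.float64(23.8), -19, -24) (np.float64(12.8), -6, -99)
100 [(394, 179, 157, 150)] (np.float64(12.2), -5, -99) (np.float64(23.8), -19, -24) (np.float64(12.8), -6, -99)
100 [(394, 179, 250, 190)] (np.float64(12.1), -5, -99) (np.float64(23.6), -18, -24) (np.float64(12.7), -5, -99)
```

```bash
python3 - <<'E'
from sim import *
from plant import state
q=state()['qpos'];f=lambda x:(round(x[5],1),round(x[2]),dist(x))
for W in([(440,200,157,60),(440,200,157,150),(380,180,450,150)],[(460,200,157,150),(460,200,157,200),(380,180,450,200)],[(460,200,157,220),(380,180,450,220)],[(460,200,120,220),(380,180,450,220),(380,180,450,90)]):
  for y in(60,100):
    o=run(q,W+[(394,179,150,y),(394,179,9,y),(394,179,130,y),(478,166,130,150),(478,166,9,150)],20)
    print(y,W,[dist(x) for x in o],f(o[-4]),f(o[-1]))
for y in(240,270,285):
    o=run(q,[(394,179,150,150),(394,179,150,y),(394,179,9,y),(394,179,130,y),(478,166,130,150),(478,166,9,150)],20)
    print(y,[dist(x) for x in o],o[2].round(),f(o[-1]))
E
```

```text
60 [(440, 200, 157, 60), (440, 200, 157, 150), (380, 180, 450, 150)] [50, 15, 93, 43, -99, 40, -30, -33] (np.float64(12.2), -6, -99) (np.float64(28.4), -29, -33)
100 [(440, 200, 157, 60), (440, 200, 157, 150), (380, 180, 450, 150)] [50, 15, 93, 34, -99, 31, -17, -28] (np.float64(12.8), -8, -99) (np.float64(25.8), -24, -28)
60 [(460, 200, 157, 150), (460, 200, 157, 200), (380, 180, 450, 200)] [10, -19, 82, 37, -99, 34, -38, -37] (np.float64(12.6), -7, -99) (np.float64(30.4), -33, -37)
100 [(460, 200, 157, 150), (460, 200, 157, 200), (380, 180, 450, 200)] [10, -19, 82, 27, -99, 24, -26, -32] (np.float64(13.4), -10, -99) (np.float64(27.6), -27, -32)
60 [(460, 200, 157, 220), (380, 180, 450, 220)] [-32, 72, 36, -99, 34, -39, -37] (np.float64(12.6), -8, -99) (np.float64(30.6), -33, -37)
100 [(460, 200, 157, 220), (380, 180, 450, 220)] [-32, 72, 26, -99, 23, -27, -32] (np.float64(13.5), -11, -99) (np.float64(27.8), -28, -32)
60 [(460, 200, 120, 220), (380, 180, 450, 220), (380, 180, 450, 90)] [-31, -99, 89, 17, -8, 14, -63, -52] (np.float64(14.6), -14, -8) (np.float64(38.1), -44, -52)
100 [(460, 200, 120, 220), (380, 180, 450, 220), (380, 180, 450, 90)] [-31, -99, 89, 4, -11, 1, -53, -45] (np.float64(16.7), -18, -11) (np.float64(34.6), -39, -45)
240 [21, -35, -30, -36, -2, -23] [ -4.  45. -36. 129.  65.  27.  56.] (np.float64(23.5), -18, -23)
270 [21, -59, -46, -58, -3, -23] [  2.  49. -46. 129.  72.  35.  80.] (np.float64(23.5), -18, -23)
285 [21, -70, -56, -66, -3, -24] [  5.  51. -51. 129.  74.  40.  92.] (np.float64(23.6), -18, -24)
```

Stopper at (452.6,256.2); triangle fit centre (451.7,257.2). For the loupe, joint 6 would hit its limit at yaw 60, so I take it at yaw ~210, where the fingers still pass beside the slim vial.

>>> {"op": "play_rows", "data": {"steps": [-2, -0.2, 0, 0, 0, 0, 5.5, -4.5, -0.5, 0, 0, 0, 0, 5.5, -7, -0.8, 0, 0, 0, -5, 5.5, -9, -1, 0, 0, 0, -12, 5.5, -9.5, -1.1, 0, 0, 0, -19, 5.5, -9.5, -1.1, 0, 0, 0, -26, 5.5, -9.5, -1.1, 0, 0, 0, -33, 5.5, -9.5, -1.1, 0, 0, 0, -40, 5.5, -9.5, -1.1, 0, 0, 0, -47, 5.5, -9.5, -1.1, 0, 0, 0, -54, 5.5, -9.5, -1.1, 0, 0, 0, -61, 5.5, -9.5, -1.1, 0, 0, 0, -68, 5.5, -9.5, -1.1, 0, 0, 0, -75, 5.5, -9.5, -1.1, 0, 0, 0, -82, 5.5, -9.5, -1.1, 0, 0, 0, -89, 5.5, -9.5, -1.1, 0, 0, 0, -96, 5.5, -9.5, -1.1, 0, 0, 0, -103, 5.5, -9.5, -1.1, 0, 0, 0, -110, 5.5, -9.5, -1.1, 0, 0, 0, -117, 5.5], "squeeze": 15}}

```text
time_s: 32.13
eef_pos: [394.3, 179.1, 149.6]
tcp_rot: [-180.0, 0.0, 177.3]
ft_force: [0.3, -0.6, -0.4]
opening: 55.1
```

>>> {"op": "play_rows", "data": {"steps": [0, 0, 0, 0, 0, -7, 5.5, 0, 0, 0, 0, 0, -14, 5.5, 0, 0, 0, 0, 0, -21, 5.5, 0, 0, 0, 0, 0, -28, 5.5, 0, 0, 0, 0, 0, -33, 5.5, 0, 0, 0, 0, 0, -33, 5.5, 0, 0, 0, 0, 0, -33, 5.5, 0, 0, 0, 0, 0, -33, 5.5]}}

```text
time_s: 32.8
eef_pos: [394.2, 179.2, 149.6]
tcp_rot: [-180.0, -0.0, -150.2]
ft_force: [0.3, 0.4, -0.4]
opening: 55.0
```

```bash
python3 - <<'E'
from sim import *
from h import *
st=state();q=st['qpos'];print(q.round(1),st['eef_pos'],st['tcp_rot'],st['time_s'])
p=look("wrist",["loupe_mid","oblong_plate","round_plate","slim_vial"]);cv2.imwrite("pics/w8.png",p[:,:,::-1])
o=run(q,[(394,179,9,-150),(394,179,130,-150),(478,166,130,-210),(478,166,9,-210)],20);print([dist(x) for x in o],o[0].round(),o[-1].round())
goto(393.9,179.3,9,-150)
E
```

```text
[  4.3  29.8 -46.  122.7  33.4  40.6  55.6] [394.22602634 179.15987894 149.57954873] [-1.79991688e+02 -3.15624005e-03 -1.50167336e+02] 32.8
wrist loupe_mid 0.67 24.2 [393.1 179.5] [34.5 34.4]
wrist oblong_plate 0.65 7.7 [392.4 178.5] [70.9 44. ]
wrist round_plate 0.86 7.6 [470.3 174.2] [57.1 36.9]
[-17, -13, 1, -22] [-11.  42. -24. 129.  54.  20.  37.] [-11.  44. -17. 117.  30.  23.   8.]
goto (393.9, 179.3, 9, -150) [ 0.03  0.02 14.07] [-0.   0.  -0.1]
```

View pics/w8.png

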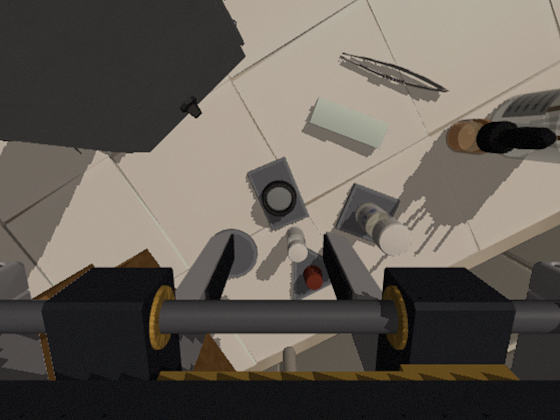

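The view shows the loupe (278,198) on the oblong, and the slim vial (297,243) standing well behind the closing line. Tall vial and stopper are in place. Descend and grip.

>>> {"op": "play_rows", "data": {"steps": [0, 0, 2.5, 0, 0, 0, 5.5, 0, 0, 5.5, 0, 0, 0, 5.5, 0, 0, 8.5, 0, 0, 0, 5.5, 0, 0, 11, 0, 0, 0, 5.5, 0, 0, 13.2, 0, 0, 0, 5.5, 0, 0, 14, 0, 0, 0, 5.5, 0, 0, 14, 0, 0, 0, 5.5, 0, 0, 14, 0, 0, 0, 5.5, 0, 0, 14, 0, 0, 0, 4.2, 0, 0, 14, 0, 0, 0, 3, 0, 0, 14, 0, 0, 0, 3, 0, 0, 14, 0, 0, 0, 3, 0, 0, 14, 0, 0, 0, 3, 0, 0, 14, 0, 0, 0, 3], "squeeze": 15}}

```text
time_s: 34.22
eef_pos: [394.7, 179.5, 10.3]
tcp_rot: [-180.0, 0.1, -150.0]
ft_force: [-0.5, -0.0, 6.3]
opening: 34.5
```

```bash
python3 - <<'E'
from h import *
s=state();print(s['qpos'].round(1),s['eef_pos'],s['tcp_rot'],s['time_s'],s['opening'],s['ft_force'])
goto(477.3,165.6,130,150)
E
```

```text
[-10.7  42.5 -25.6 128.6  56.3  20.5  35.3] [394.7268029  179.45241624  10.25651388] [-1.79983615e+02  8.67249294e-02 -1.50032238e+02] 34.2167 34.4805844726032 [-0.47591018 -0.03089089  6.31959287]
goto (477.3, 165.6, 130, 150) [ -6.48  -5.33 -11.96] [ 0.   0.1 60. ]
```

>>> {"op": "play_rows", "data": {"steps": [0, 0, -0.7, 0, 0, 0, 3, 0, 0, -2.2, 0, 0, 0, 3, 0, 0, -4.5, 0, 0, 0, 3, 0, 0, -7, 0, 0, 0, 3, 0, 0, -9.5, 0, 0, 0, 3, 0, 0, -11.5, 0, 0, 0, 3, 0, 0, -12, 0, 0, 0, 3, -0.5, -0.4, -12, 0, 0, 5, 3, -1.2, -1, -12, 0, 0, 11, 3, -2, -1.6, -12, 0, 0, 18, 3, -2.8, -2.3, -12, 0, 0, 25, 3, -3.6, -3, -12, 0, 0, 32, 3, -4.4, -3.6, -12, 0, 0, 39, 3, -5.2, -4.3, -12, 0, 0, 46, 3, -5.9, -4.9, -12, 0, 0, 53, 3, -6.5, -5.4, -12, 0, 0, 60, 3, -6.5, -5.4, -12, 0, 0, 60, 3, -6.5, -5.4, -12, 0, 0, 60, 3]}}

```text
time_s: 35.72
eef_pos: [476.9, 164.7, 129.2]
tcp_rot: [-179.9, -0.0, 150.2]
ft_force: [-0.3, 0.6, 0.1]
opening: 34.4
```

```bash
python3 - <<'E'
from h import *
s=state();print(s['qpos'].round(1),s['eef_pos'],s['tcp_rot'],s['time_s'],s['opening'],s['ft_force'])
look("wrist",["loupe_mid","round_plate"])
goto(478.3,165.1,11,150)
E
```

```text
[ -3.8  32.7 -27.  113.8  23.1  38.8  14.7] [476.90164958 164.66454479 129.23787976] [-1.79932378e+02 -2.13956436e-02  1.50155828e+02] 35.7167 34.38533711697826 [-0.26623875  0.57076008  0.09085751]
wrist loupe_mid 0.81 142.9 [475.8 166.1] [34.8 35.1]
wrist round_plate 0.71 7.5 [473.6 169.2] [54.8 46. ]
goto (478.3, 165.1, 11, 150) [-0.16  0.11 11.84] [-0.  -0.   0.1]
```

>>> {"op": "play_rows", "data": {"steps": [-0.1, 0, 2, 0, 0, 0, 3, -0.2, 0.1, 4.5, 0, 0, 0, 3, -0.2, 0.1, 7, 0, 0, 0, 3, -0.2, 0.1, 9.2, 0, 0, 0, 3, -0.2, 0.1, 10.6, 0, 0, 0, 3, -0.2, 0.1, 11, 0, 0, 0, 3, -0.2, 0.1, 11, 0, 0, 0, 3, -0.2, 0.1, 11, 0, 0, 0, 3]}}

```text
time_s: 36.53
eef_pos: [479.7, 165.1, 20.1]
tcp_rot: [180.0, 0.0, 150.0]
ft_force: [-0.3, -0.6, -0.0]
opening: 34.6
```

```bash
python3 - <<'E'
from h import *
s=state();print(s['qpos'].round(1),s['eef_pos'],s['tcp_rot'],s['time_s'],s['opening'],s['ft_force'])
goto(478.4,164.7,10.8,150)
E
```

```text
[ -9.8  42.8 -18.5 117.3  31.2  24.6   7.6] [479.71401862 165.12859084  20.0962534 ] [1.79976672e+02 3.51029694e-03 1.50029978e+02] 36.5333 34.62679151548314 [-0.30626883 -0.5707812  -0.01994264]
goto (478.4, 164.7, 10.8, 150) [ 0.09 -0.1   0.93] [0. 0. 0.]
```

>>> {"op": "play_rows", "data": {"steps": [0.1, -0.1, 0.4, 0, 0, 0, 3, 0.1, -0.1, 0.8, 0, 0, 0, 3, 0.1, -0.1, 0.9, 0, 0, 0, 3, 0.1, -0.1, 0.9, 0, 0, 0, 3, 0.1, -0.1, 0.9, 0, 0, 0, 3]}}

```text
time_s: 36.95
eef_pos: [478.5, 164.4, 10.8]
tcp_rot: [180.0, 0.0, 150.0]
ft_force: [0.2, 0.2, -0.4]
opening: 34.7
```

>>> {"op": "play_rows", "data": {"steps": [0, 0, 0, 0, 0, 0, 3.8, 0, 0, 0, 0, 0, 0, 5.5, 0, 0, 0, 0, 0, 0, 5.5, 0, 0, 0, 0, 0, 0, 5.5, 0, 0, 0, 0, 0, 0, 5.5, 0, 0, -1, 0, 0, 0, 5.5, 0, 0, -4, 0, 0, 0, 5.5, 0, 0, -8, 0, 0, 0, 5.5, 0, 0, -12, 0, 0, 0, 5.5, 0, 0, -15, 0, 0, 0, 5.5, 0, 0, -16, 0, 0, 0, 5.5, 0, 0, -16, 0, 0, 0, 5.5, 0, 0, -16, 0, 0, 0, 5.5]}}

```text
time_s: 38.03
eef_pos: [478.2, 163.9, 170.7]
tcp_rot: [-180.0, 0.0, 150.0]
ft_force: [-0.4, 0.5, -0.8]
opening: 55.0
```

```bash
python3 - <<'E'
from h import *
s=state();print(s['qpos'].round(1),s['eef_pos'],s['time_s'],s['opening'])
N=["loupe_mid","round_plate","stopper_mid","tall_vial_mid","square_plate","oblong_plate","slim_vial"]
p=look("wrist",N);trifit();look("scene",N)
cv2.imwrite("pics/w9.png",p[:,:,::-1])
E
```

```text
[ -1.5  29.4 -29.9 111.4  20.5  44.4  16.9] [478.19950315 163.94994573 170.71287239] 38.0333 55.04397981420454
wrist loupe_mid 0.67 24.3 [477.7 166.4] [33.8 34.4]
wrist round_plate 0.68 7.8 [477.7 166.3] [56. 57.]
wrist stopper_mid 0.54 29.0 [452.5 256.2] [17.2 16.9]
wrist tall_vial_mid 0.97 91.1 [364.4 270.4] [27.5 24.6]
wrist square_plate 0.62 7.8 [363.2 272.8] [54.1 54.2]
wrist oblong_plate 0.82 7.7 [392.7 177.8] [69.9 43.9]
wrist slim_vial 0.71 59.6 [422.6 216. ] [17.6 17.9]
wrist tri [451.8 257.5  59.3] 244 883
scene loupe_mid 0.51 24.3 [476.8 166.4] [35.4 32.7]
scene round_plate 0.52 8.2 [471.4 166.4] [54.8 49.4]
scene stopper_mid 0.63 58.5 [421.8 215.2] [15.9 19.4]
scene tall_vial_mid 0.64 90.5 [360.4 270.6] [25.1 28.4]
scene square_plate 0.81 7.9 [361.6 272.1] [53.4 53.9]
scene oblong_plate 0.65 8.6 [ 709.9 -144.9] [54.6 50.3]
scene slim_vial 0.63 58.5 [421.8 215.2] [15.9 19.4]
```

View pics/w9.png

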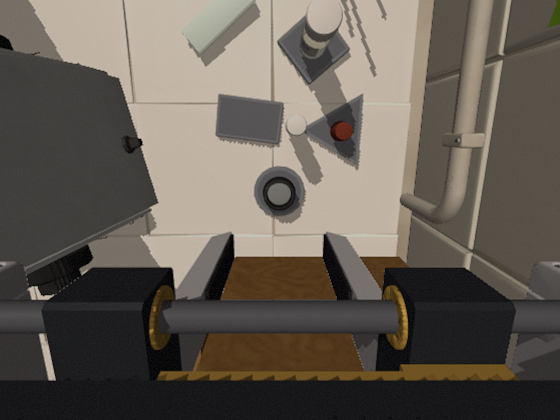

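The last view shows the loupe (279,193) centred on the round plate, the stopper (342,130) on the triangle and the tall vial (322,20) upright on the square. The oblong (250,118) is empty, the slim vial (297,124) is untouched, and the gripper is clear of everything.

```bash
python3 -c "
from plant import *
print(close_job(), state()['time_s'])"
```

```text
the job is handed in; nothing more can be done
the job is handed in; nothing more can be done
```

The job is done and handed in at about 39 s of the 104 s allowed. I parked the loupe on the grey oblong plate, moved the tall vial to the square plate and the stopper to the triangular plate. Then I put the loupe on the round plate.

| Item | Where it stands (mm) | Plate centre (mm) | Offset |
|---|---|---|---|
| Loupe | (477.7, 166.4) | (477.7, 166.3) | under 1 mm |
| Stopper | (452.5, 256.2) | (451.8, 257.5) | about 1.5 mm |
| Tall vial | (362.7, 271.7) just after release; (364.4, 270.4) in the last, partly cropped view | about (362.9, 272.5) | about 1–2.5 mm |

- **State at hand-in:** the tall vial was upright, the oblong plate was empty, the slim vial was unmoved at (422.6, 216.0), and the gripper was open and clear at 170 mm.
- **Checks that disagreed:** the scene camera gave values 1–6 mm different from the wrist camera. Its network also took the slim vial for the stopper and the blue plate for the oblong one. I relied on the wrist views.
- **Arm clearance:** before the stopper pick the elbow drifted over the microscope. My rough clearance estimate was negative there, but joint efforts and tracking showed no contact. I turned the wrist back and round to bring the elbow away before going down. Other low poses also came out negative by up to about 25 mm, again with no sign of contact.

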